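# Find the loose hold-down bolt and hold its cover open

## Robot

A 7-joint arm with a two-finger parallel gripper is mounted at the origin on the work surface. World frame = base frame: x ahead of the robot, y to its left, z up, the work surface at z = 0. Lengths are in m, angles in rad, forces in N, time in s.
With the tool pointing down it reaches from about 0.4 to 0.85 m from the base axis. Payload 4.5 kg.
Tool frame: the origin (TCP) lies on the centre line of the jaws, within the pads' length; the fingertips stand 14 mm ahead of it and the grasp point (between the pads) lies 5 mm behind it (r.tcp_to_tips is the z of the fingertips in the tool frame, in m); z points along the fingers, y is the direction in which the jaws open and shut (so a half turn about z gives the same grasp; the last joint's range is limited). The gripper opens to 88 mm and grips with 3 to 60 N. Pads are 18 mm wide; open, the fingers measure 123 mm over their backs; the gripper's body (75 mm by 187 mm) begins 45 mm behind the grasp point.
Start: joints at [-1.302, 0.689, -0.195, 1.565, 0.157, 0.902, -0.215], TCP at [0.145, 0.608, 0.215] pointing down, gripper open.
Joint ranges: [-3.01, 3.01], [-0.46, 2.08], [-1.47, 1.51], [0.13, 2.56], [-1, 4.14], [0.04, 2.09], [-2.66, 2.66]. Speed limits (rad/s): [2.57, 2.57, 3.14, 3.14, 3.14, 3.14, 3.14].

## Interface

Orientations are given as a unit quaternion [x, y, z, w].
In Python, from plant import r, viewer gives the robot as it stands.
- The arm moves only by the shell command python3 -m inch 'ROWS' [FORCE]. ROWS is JSON, a list of rows, each a list of 3 entries, a list of its own where there are three numbers: the closure, from 0 (fully open) to 1 (shut), then the shift along the tool's x, y, z in cm, then the turn about the tool's z in degrees. In form: [[fingers, [x, y, z], yaw], ...]. A call has 1 to 20 rows; each row is the pose to reach, as a shift and turn from the pose commanded when the call began, along the tool's axes at that moment; what a row does not reach only later rows make up. A row lasts 1/10 s, in which the tool goes at most 50 mm and 8.59 degrees, less where a joint would pass 70% of its speed; a pose out of reach is approached as far as the arm can. A call with a gripper value outside its range is refused whole. The fingers move at their own pace and stop on an object; FORCE is the grip in N (left out, the last holds). Time passes only in rows, so rows that repeat a pose let the fingers close. It gives the time, the measured TCP pose, the force and the opening at its end, in the units of the state.
- r.get_state(): the state, without advancing time (a new reading comes with each control period).
- viewer.snapshot(name): name is "scene" or "side" or "wrist"; returns the picture (420x560x3 uint8, red, green, blue); there is no depth.
- viewer.camera_params(name): a dict with "intrinsics" (3x3 intrinsics, pixels), "world_to_cam" (4x4, takes a point from world to camera coordinates). Camera axes: x right, y up, looking along -z (the intrinsics and any distortion apply to the point x, -y, -z); pixel columns grow to the right and rows downward; lengths in m; the calibration is good to about 2 mm. The wrist camera is an equidistant fisheye: a pixel r from the principal point sees the ray r / f radians off the axis. A picture is of the moment at which its call begins: read the wrist's pose just before it. camera_params takes no time and is no camera call; for the wrist camera it gives the pose at the moment of the call.
- r.finish_job(): hands the job in, once; it reports no verdict.
Trained networks look in the newest picture that a camera, given by its name, has taken for a name from the list of things; names that differ only in an ending like _2 or _b are one class to them, and where a whole thing is asked for, a point or a joint stands for the part that bears it (a point fixed in the world has none). Each returns a list of dicts, best first, with "p" (0 to 1); they miss things now and then, are a little off and sometimes report something else, mostly with a low value. They report only what shows in the picture. A call takes as long as a camera call.
- viewer.outline_of(camera, name): "pixels" (420x560 bool, what is visible of it) and "bbox" ([left, top, width, height] in pixels, round what is visible of it).
The state is a dict: "clock": time; "q": joint angles; "qd": joint speeds; "joint_torque": joint torques, N m; "tool_pos": TCP position; "eef_rot": TCP orientation; "contact_force": force on the tool from outside, world axes, zero at the start; "moment": the same for the moment, N m; "opening": opening from 0.0 (shut) to 1.0 (fully open).
Only numpy, scipy, OpenCV 4.12 (cv2) and the standard library are available. Lean on these libraries where they do the work, as an engineer would, in place of code of your own. Each camera call takes 0.05 s, during which the arm holds its last target.

## Task

The bench centrifuge is going back on its mounting plate: first clear the plate by hanging the basket by its handle on the hook, keeping it upright. Then tap the three bolt heads from above until you find the loose one, the one that gives under a light press, and lift its hinged cover by the tongue to about 55 degrees or more, leaving the covers of the tight bolts shut and the other things where they stand. Finish while holding that cover up (it falls shut if let go), so that a colleague can get at the bolt.

Things in the scene. Friction and masses are not known exactly. Their poses are not given: they have to be found in the camera images.
- bolt1_head (a point): centre of the top face of the right-hand (lowest y of the plate) steel hexagonal bolt head at rest, 56 mm above the bench; head 27 mm across, 26 mm proud of its closed cover. Fixed to the plate, does not follow the bolt; axes: x away from the robot side of the plate towards the hinges, y along the row, z up. The bolts stand 105 mm apart and look alike
- cover1_tongue (a point): grip point, cover shut, on the lifting tongue of the right-hand (lowest y of the plate) bolt's hinged cover: a flat steel bar 20 mm wide (y), 8 mm thick, reaching 15 mm further towards the robot than this point and 35 mm back to the cover's frame. Mid-width, mid-thickness, 37 mm above the bench, 27 mm above the plate under it. Fixed to the plate, does not follow the cover; axes as for the bolts
- cover1_hinge (a point): middle of the hinge line of the same cover, 96 mm beyond its tongue point at the same height; the cover turns about this point's y axis and its tongue rises and swings back over the bolt. The cover is a 52 mm wide frame round the bolt head
- bolt2_head (a point): centre of the top face of the middle steel hexagonal bolt head at rest, 56 mm above the bench; head 27 mm across, 26 mm proud of its closed cover. Fixed to the plate, does not follow the bolt; axes: x away from the robot side of the plate towards the hinges, y along the row, z up. The bolts stand 105 mm apart and look alike
- cover2_tongue (a point): grip point, cover shut, on the lifting tongue of the middle bolt's hinged cover: a flat steel bar 20 mm wide (y), 8 mm thick, reaching 15 mm further towards the robot than this point and 35 mm back to the cover's frame. Mid-width, mid-thickness, 37 mm above the bench, 27 mm above the plate under it. Fixed to the plate, does not follow the cover; axes as for the bolts
- cover2_hinge (a point): middle of the hinge line of the same cover, 96 mm beyond its tongue point at the same height; the cover turns about this point's y axis and its tongue rises and swings back over the bolt. The cover is a 52 mm wide frame round the bolt head
- bolt3_head (a point): centre of the top face of the left-hand (next to the basket) steel hexagonal bolt head at rest, 56 mm above the bench; head 27 mm across, 26 mm proud of its closed cover. Fixed to the plate, does not follow the bolt; axes: x away from the robot side of the plate towards the hinges, y along the row, z up. The bolts stand 105 mm apart and look alike
- cover3_tongue (a point): grip point, cover shut, on the lifting tongue of the left-hand (next to the basket) bolt's hinged cover: a flat steel bar 20 mm wide (y), 8 mm thick, reaching 15 mm further towards the robot than this point and 35 mm back to the cover's frame. Mid-width, mid-thickness, 37 mm above the bench, 27 mm above the plate under it. Fixed to the plate, does not follow the cover; axes as for the bolts
- cover3_hinge (a point): middle of the hinge line of the same cover, 96 mm beyond its tongue point at the same height; the cover turns about this point's y axis and its tongue rises and swings back over the bolt. The cover is a 52 mm wide frame round the bolt head
- cover_loose (a joint): opening of the loose bolt's cover, rad: 0 closed (flat), 1.4 the stop. A light spring and its weight shut it when let go (about 1 N at the tongue). The reading does not tell at which bolt it is
- cover_tight_a (a joint): opening of the cover of one of the two tight bolts, same scale and spring; place not told
- cover_tight_b (a joint): opening of the cover of the other tight bolt, same scale and spring; place not told
- loose_bolt (a joint): how far the loose bolt is pressed down, m: 0 at rest, 0.006 fully down, which takes about 3 N; it springs back when let go. Tight bolts do not move at all. The loose one is at a different place from time to time; the reading does not tell where
- basket_bar (a point): middle of the straight top bar of the bow handle on the loose steel basket (130 x 76 mm, 46 mm high, 0.18 to 0.33 kg). Round bar 8 mm thick along this point's y, 114 mm clear between its uprights; its centre 125 mm above the basket's underside. The basket stands on the left end of the 10 mm thick plate, bar 135 mm above the bench
- hook_seat (a point): lowest point on top of the hook's arm, 239 mm above the bench; a hung bar lies here along the point's y, its centre 4 mm higher. The hook is an 8 mm rod in the point's x-z plane; the stand's 16 mm post, 260 mm tall, is 65 mm away along +x, the upturned tip 35 mm away along -x, its top 268 mm above the bench. Fixed base: 130 mm disc, 12 mm thick, under the post
- pot_a_mid (a point): bystander: specimen pot with screw lid, 33 mm wide, 45 mm tall, loose, standing at the back edge of the plate behind the bolts; point 22 mm above its underside
- pot_b_mid (a point): bystander: another such pot, loose, at the front edge of the plate, half-way between the middle and the left-hand cover tongues; point 22 mm above its underside
- pot_c_mid (a point): bystander: another such pot, loose, on the bench beyond the plate; point 22 mm above its underside
- bottle_mid (a point): bystander: white bottle, 60 mm wide, 150 mm tall, loose, beyond the plate; point 70 mm above its underside
- slidebox_mid (a point): bystander: grey slide box 90 x 100 x 30 mm, loose, on the bench between the robot and the hook stand; point at its centre
- wrench_grip (a point): bystander: steel wrench 160 mm long, loose, flat on the bench between the robot and the plate; point on its handle

How it is judged:
By the outcome, as a careful person would: the job done as asked, in the order asked, and still so for the second after the job is handed in, while the arm keeps its last pose, push and grip.
It also fails if it takes over 72 s, if anything falls off the work surface, if the arm or the gripper's body presses on something with over 40 N, if the wrist force passes 120 N, or if a joint passes its speed limit or range.

## Working session

There is one attempt and no reset: what is moved stays moved. The work goes in short steps, Python scripts to look and compute and a shell command to move; the robot and the scene stay as the last step left them, time stands still between calls to the robot, and variables do not carry over. Pictures are saved under pics/ and viewed, and the job is handed in when it is done.

```bash
ls -la; mkdir -p pics
cat > h.py <<'E'
import numpy as np, cv2
from plant import r, viewer
def snap(n,f):
    im=viewer.snapshot(n); cv2.imwrite('pics/'+f+'.png',im[:,:,::-1]); return im
E
python3 - <<'E'
from h import *
s=r.get_state(); print(s)
for n in ['scene','side','wrist']:
    p=viewer.camera_params(n); print(n,p)
    snap(n,n+'0')
E
```

```text
total 12
drwxr-xr-x  3 agent agent 4096 Dec  7 14:02 .
drwxr-xr-x 23 root  root  4096 Dec  7 14:02 ..
drwxr-xr-x  2 agent agent 4096 Dec  7 14:02 pics
{'clock': 0.0, 'q': array([-1.30221536,  0.68995928, -0.19451312,  1.5663572 ,  0.15730809,
        0.90247612, -0.21508789]), 'qd': array([ 0.00240246,  0.00109693, -0.00090324, -0.00125803,  0.00087014,
       -0.00047687,  0.00082359]), 'joint_torque': array([-3.73579733e-04, -5.27557933e+01, -1.26679637e+00, -1.53417885e+01,
       -5.27144910e-02,  6.71373244e-03,  1.73235780e-04]), 'tool_pos': array([0.14529013, 0.60718513, 0.21432195]), 'eef_rot': array([ 1.17070114e-01,  9.93123241e-01, -9.03056619e-04, -3.69088212e-05]), 'contact_force': array([-0.25650327, -0.76597737,  0.69776517]), 'moment': array([-0.00697321, -0.00476046,  0.00338636]), 'opening': 1.0009163939032477}
scene {'intrinsics': array([[544.76471019,   0.        , 285.02442369],
       [  0.        , 544.76471019, 213.59944234],
       [  0.        ,   0.        ,   1.        ]]), 'world_to_cam': array([[-0.19548485,  0.98070389, -0.00235457,  0.09263555],
      
[... 449 characters left out ...]
1,  0.62647577,  0.72808156, -0.2881125 ],
       [-0.29094508, -0.66743209,  0.68548185, -0.88047524],
       [ 0.        ,  0.        ,  0.        ,  1.        ]])}
wrist {'intrinsics': array([[325.1922621 ,   0.        , 280.58127701],
       [  0.        , 325.1922621 , 210.66590385],
       [  0.        ,   0.        ,   1.        ]]), 'world_to_cam': array([[ 2.31953169e-01,  9.72726468e-01, -9.72743460e-04,
        -6.23860183e-01],
       [-9.27310158e-01,  2.20821124e-01, -3.02214992e-01,
         4.16519071e-02],
       [-2.93757719e-01,  7.10017598e-02,  9.53239295e-01,
        -3.88969910e-01],
       [ 0.00000000e+00,  0.00000000e+00,  0.00000000e+00,
         1.00000000e+00]])}
```

View pics/scene0.png

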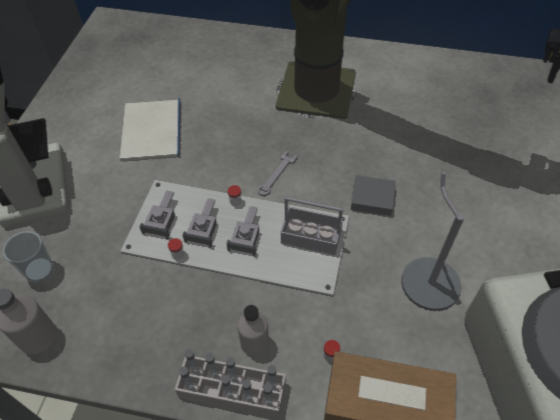

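View pics/side0.png

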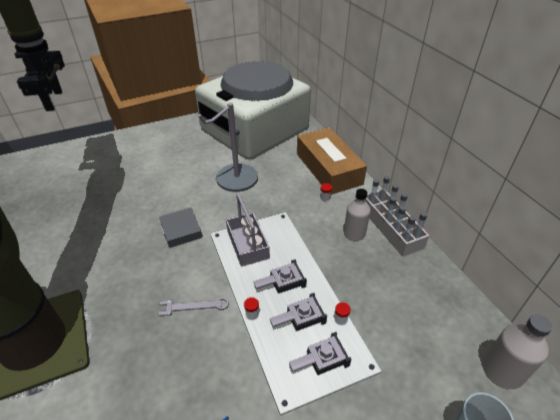

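View pics/wrist0.png

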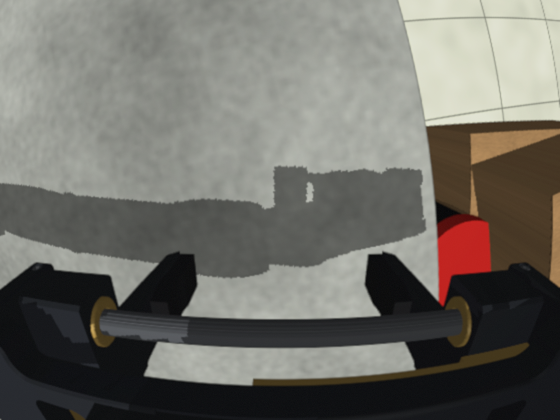

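Run:
```python
from h import *
import pickle
names="bolt1_head cover1_tongue basket_bar hook_seat pot_a_mid bottle_mid slidebox_mid wrench_grip loose_bolt cover_loose".split()
viewer.snapshot('scene');
ov={}
for c in ['scene','side']:
    im=viewer.snapshot(c)
    for n in names:
        if c=='side' and n in('slidebox_mid','wrench_grip'):continue
        d=viewer.outline_of(c,n)
        ov[c,n]=[(x['p'],x['bbox'],x['pixels']) for x in d]
        print(c,n,[(round(float(x['p']),2),x['bbox'], np.argwhere(x['pixels']).mean(0).round(1)[::-1].tolist() if x['pixels'].any() else 0) for x in d])
pickle.dump(ov,open('ov.pkl','wb'))
a=cv2.imread('pics/scene0.png');cv2.imwrite('pics/c1.png',cv2.resize(a[160:300,110:370],None,fx=3,fy=3,interpolation=cv2.INTER_CUBIC))
cv2.imwrite('pics/c2.png',cv2.resize(a[150:320,340:480],None,fx=3.5,fy=3.5,interpolation=cv2.INTER_CUBIC))
a=cv2.imread('pics/side0.png');cv2.imwrite('pics/c3.png',cv2.resize(a[190:410,200:390],None,fx=2.7,fy=2.7,interpolation=cv2.INTER_CUBIC))
cv2.imwrite('pics/c4.png',cv2.resize(a[90:270,150:320],None,fx=3.3,fy=3.3,interpolation=cv2.INTER_CUBIC))
print(r.get_state()['clock'])
```

```text
scene bolt1_head [(0.74, [121.4, 179.4, 227.6, 117.4], [236.5, 240.4])]
scene cover1_tongue [(0.75, [121.1, 182.2, 229.8, 112.9], [236.4, 241.1])]
scene basket_bar [(0.6, [281.8, 198.9, 61.3, 55.1], [311.3, 227.3]), (0.51, [400.5, 170.9, 63.5, 141.2], [435.3, 269.2])]
scene hook_seat [(0.93, [400.8, 175.7, 65.2, 134.2], [435.4, 270.9])]
scene pot_a_mid [(0.71, [167.1, 241.5, 17.2, 19.6], [176.2, 248.2])]
scene bottle_mid [(0.75, [237.8, 306.6, 32.7, 49.0], [253.3, 331.3]), (0.72, [186.7, 197.5, 28.2, 43.5], [202.6, 221.8])]
scene slidebox_mid [(0.92, [351.1, 176.3, 45.0, 37.8], [373.5, 195.1])]
scene wrench_grip [(0.76, [260.5, 154.2, 38.6, 40.1], [276.3, 173.7]), (0.65, [186.5, 197.7, 28.4, 43.6], [202.7, 221.6]), (0.63, [122.1, 181.6, 223.3, 112.8], [236.2, 241.0])]
scene loose_bolt [(0.67, [151.3, 208.7, 13.8, 12.7], [158.5, 215.3])]
scene cover_loose [(0.71, [140.4, 193.0, 32.2, 41.9], [160.5, 213.0])]
side bolt1_head [(0.96, [211.2, 213.0, 170.6, 199.2], [291.6, 319.1])]
side cover1_tongue [(0.91, [211.4, 214.5, 169.4, 200.6], [291.9, 318.9])]
side basket_bar [(0.98, [225.5, 193.4, 44.2, 73.6], [247.0, 236.9])]
side hook_seat [(0.75, [198.9, 106.1, 61.5, 88.0], [233.7, 162.6]), (0.51, [251.4, 264.6, 50.2, 21.0], [278.9, 277.1])]
side pot_a_mid [(0.61, [331.6, 303.2, 20.0, 25.6], [341.7, 313.6]), (0.26, [211.9, 213.6, 169.7, 199.9], [291.5, 318.9])]
side bottle_mid [(0.62, [347.5, 191.8, 25.4, 49.7], [357.1, 217.0])]
side loose_bolt [(0.47, [319.9, 345.8, 16.0, 15.8], [325.6, 351.6])]
side cover_loose [(0.92, [286.8, 336.3, 60.2, 32.8], [319.7, 356.0]), (0.58, [208.7, 214.2, 173.5, 204.7], [291.9, 319.5])]
1.2
```

View pics/c1.png

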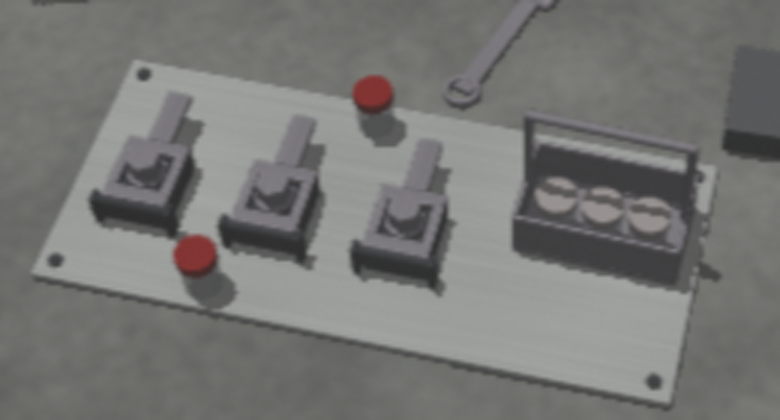

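View pics/c2.png

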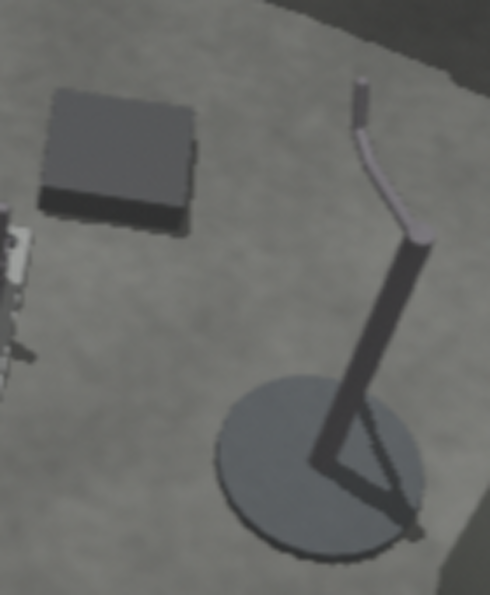

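View pics/c3.png

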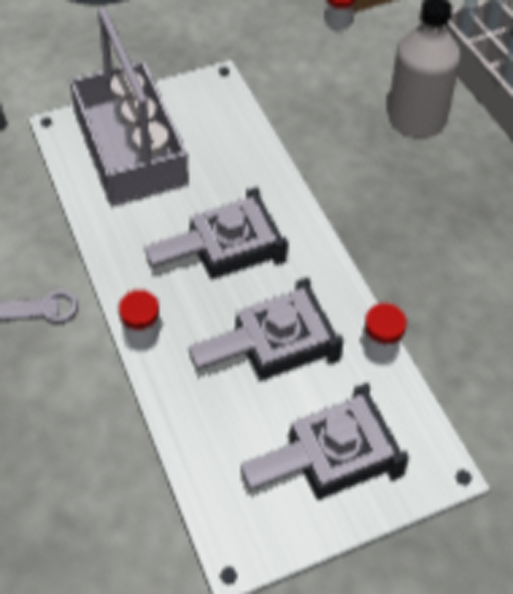

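View pics/c4.png

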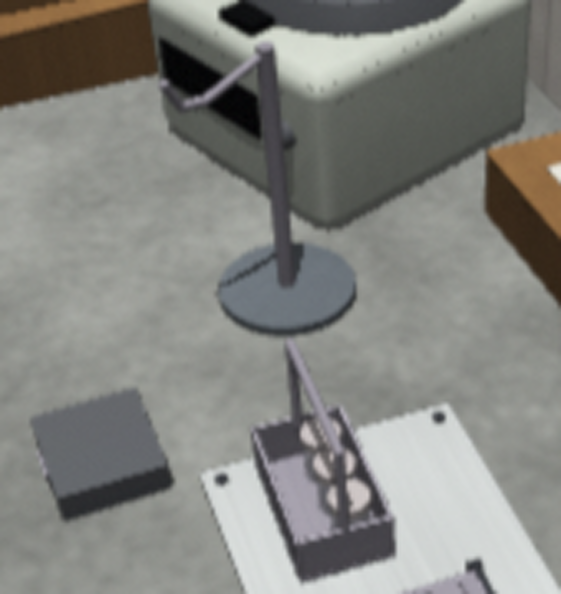

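```bash
cat >> h.py <<'E'
P={c:viewer.camera_params(c) for c in ['scene','side']}
def back(c,uv,z,p=None):
    p=p or P[c]; K=p['intrinsics'];M=p['world_to_cam'];R=M[:3,:3];t=M[:3,3];C=-R.T@t
    x=(uv[0]-K[0,2])/K[0,0];y=(uv[1]-K[1,2])/K[1,1]
    if c=='wrist':
        rr=np.hypot(x,y); k=np.tan(rr)/rr; x*=k;y*=k
    d=R.T@np.array([x,-y,-1]); return C+d*(z-C[2])/d[2]
def proj(c,X,p=None):
    p=p or P[c]; K=p['intrinsics'];M=p['world_to_cam'];X=M[:3,:3]@np.asarray(X)+M[:3,3]
    x,y=X[0]/-X[2],-X[1]/-X[2]
    if c=='wrist':
        h=np.hypot(x,y);k=np.arctan(h)/h;x*=k;y*=k
    return np.array([K[0,0]*x+K[0,2],K[1,1]*y+K[1,2]])
E
python3 - <<'E'
from h import *
f=lambda s,o,l:[(a/s+o[0],b/s+o[1]) for a,b in l]
c1=lambda *l:f(3,(110,160),l)
c2=lambda *l:f(3.5,(340,150),l)
c3=lambda *l:f(2.7,(200,190),l)
c4=lambda *l:f(3.3,(150,90),l)
items=[('bar',.135,c1((528,115),(695,148)),c4((290,343),(340,455))),
('tongues',.041,c1((180,96),(303,119),(430,143)),c3((242,468),(192,350),(147,247))),
('bolts',.056,c1((150,160),(275,184),(405,209)),c3((344,430),(283,318),(234,222))),
('holes',.010,c1((144,74),(55,260),(654,381)),c3((229,575),(463,477),(224,71))),
('tip',.268,c2((362,80)),c4((168,85))),('post',.260,c2((418,238)),c4((264,47))),('seat',.239,c2((358,128)),c4((190,103))),
('potlids',.055,c1((374,92),(196,253)),c3((139,307),(386,320)))]
for n,z,a,b in items:
    for u,v in zip(a,b): print(n,back('scene',u,z).round(4)[:2],back('side',v,z).round(4)[:2])
print('slidebox', [back('scene',u,.03).round(3)[:2] for u in c2((54,88),(195,105),(187,208),(40,188))])
print('base', [back('scene',u,.012).round(3)[:2] for u in c2((320,460))],back('side',c4((287,285))[0],.012))
E
```

```text
bar [0.5112 0.0099] [0.5195 0.1325]
bar [0.5174 0.1331] [0.5116 0.0067]
tongues [ 0.4753 -0.2838] [ 0.4728 -0.2798]
tongues [ 0.4787 -0.1799] [ 0.4775 -0.1758]
tongues [ 0.4823 -0.0748] [ 0.4813 -0.0684]
bolts [ 0.551  -0.2802] [ 0.5497 -0.2902]
bolts [ 0.5542 -0.1789] [ 0.5513 -0.1871]
bolts [ 0.5574 -0.0758] [ 0.5554 -0.0847]
holes [ 0.4362 -0.334 ] [ 0.4383 -0.3336]
holes [ 0.6263 -0.3404] [ 0.628  -0.3394]
holes [0.6408 0.1299] [0.6428 0.1303]
tip [0.4918 0.3175] [0.4927 0.3092]
post [0.5891 0.351 ] [0.5836 0.3487]
seat [0.5018 0.3222] [0.5112 0.3246]
potlids [ 0.4516 -0.1272] [ 0.4508 -0.1308]
potlids [ 0.6254 -0.219 ] [ 0.6253 -0.2212]
slidebox [array([0.326, 0.15 ]), array([0.322, 0.25 ]), array([0.415, 0.252]), array([0.417, 0.152])]
base [array([0.584, 0.352])] [0.5841376  0.34840126 0.012     ]
```

```bash
cat >> h.py <<'E'
from scipy.spatial.transform import Rotation as Ro
def go(target, yaw=None):
    """target world TCP; yaw = world angle of tool y (deg). prints tool shift cm, turn deg"""
    s=r.get_state();R=Ro.from_quat(s['eef_rot']).as_matrix()
    d=R.T@(np.asarray(target)-s['tool_pos'])*100
    a=np.degrees(np.arctan2(R[1,1],R[0,1])); 
    t=None if yaw is None else -(yaw-a)
    print('t',s['clock'],'pos',s['tool_pos'].round(4),'shift',d.round(2),'ytool',a.round(2),'turn',t,'F',s['contact_force'].round(2),'open',round(s['opening'],3),'q',s['q'].round(2))
E
python3 - <<'E'
from h import *
go([.5138,.050,.30],-3.2)
E
```

```text
t 1.2 pos [0.1454 0.6079 0.2152] shift [-48.81 -45.69  -8.49] ytool 76.55 turn 79.75004750765783 F [-0.51 -0.02 -0.53] open 0.998 q [-1.3   0.69 -0.19  1.57  0.16  0.9  -0.22]
```

```bash
python3 -m inch '[[0,[0,0,-5],0],[0,[0,0,-8.5],10],[0,[-48.8,-45.7,-8.5],79.7],[0,[-48.8,-45.7,-8.5],79.7],[0,[-48.8,-45.7,-8.5],79.7],[0,[-48.8,-45.7,-8.5],79.7],[0,[-48.8,-45.7,-8.5],79.7],[0,[-48.8,-45.7,-8.5],79.7],[0,[-48.8,-45.7,-8.5],79.7],[0,[-48.8,-45.7,-8.5],79.7],[0,[-48.8,-45.7,-8.5],79.7],[0,[-48.8,-45.7,-8.5],79.7],[0,[-48.8,-45.7,-8.5],79.7],[0,[-48.8,-45.7,-8.5],79.7],[0,[-48.8,-45.7,-8.5],79.7],[0,[-48.8,-45.7,-8.5],79.7],[0,[-48.8,-45.7,-8.5],79.7],[0,[-48.8,-45.7,-8.5],79.7],[0,[-48.8,-45.7,-8.5],79.7]]' 55
python3 - <<'E'
from h import *
go([.5138,.050,.22],-3.2)
p=viewer.camera_params('wrist')
im=snap('wrist','w1')
for n in [(.5115,.008,.135),(.5185,.133,.135),(.515,.071,.135),(.551,-.0745,.056),(.5475,-.1805,.056)]: print(n,proj('wrist',n,p).round(1))
E
```

```text
clock: 3.1
tool_pos: [0.5129, 0.0518, 0.3]
eef_rot: [0.725, 0.688, 0.0, -0.001]
contact_force: [-0.5, -0.3, -0.4]
opening: 0.998
t 3.1 pos [0.5129 0.0518 0.3   ] shift [-0.19  0.11  8.  ] ytool -2.98 turn 0.22049688349392715 F [-0.54 -0.25 -0.41] open 0.998 q [-0.34  0.45  0.22  1.79 -0.12  0.92 -0.11]
(0.5115, 0.008, 0.135) [281.4 225.2]
(0.5185, 0.133, 0.135) [282.1 107.9]
(0.515, 0.071, 0.135) [281.7 167.9]
(0.551, -0.0745, 0.056) [312.2 259.5]
(0.5475, -0.1805, 0.056) [310.5 319.9]
```

View pics/w1.png

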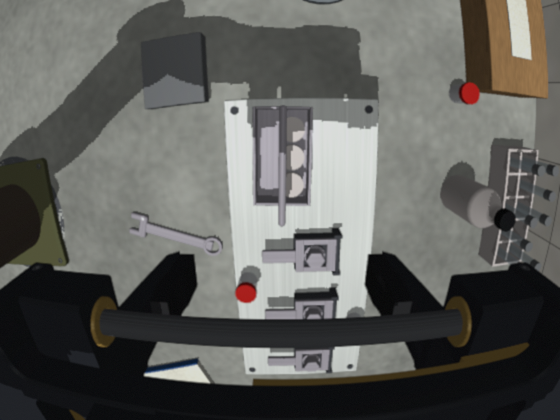

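```bash
python3 -m inch '[[0,[-0.2,0.1,5],0.2],[0,[-0.2,0.1,10],0.2],[0,[-0.2,0.1,14],0.2],[0,[-0.2,0.1,17],0.2],[0,[-0.2,0.1,17],0.2],[1,[-0.2,0.1,17],0.2],[1,[-0.2,0.1,17],0.2],[1,[-0.2,0.1,17],0.2],[1,[-0.2,0.1,17],0.2],[1,[-0.2,0.1,17],0.2],[1,[-0.2,0.1,17],0.2],[1,[-0.2,0.1,17],0.2],[1,[-0.2,0.1,17],0.2]]' 55
python3 - <<'E'
from h import *
go([.5138,.050,.22],-3.2)
E
```

```text
clock: 4.45
tool_pos: [0.5146, 0.0478, 0.1301]
eef_rot: [0.728, 0.686, 0.0, -0.0]
contact_force: [-0.6, -0.4, 0.4]
opening: 0.296
t 4.45 pos [0.5146 0.0478 0.1301] shift [ 0.21 -0.09 -8.99] ytool -3.35 turn -0.15472571434820503 F [-0.59 -0.4   0.44] open 0.296 q [-0.27  0.69  0.14  1.98 -0.2   0.49 -0.04]
```

Still closing; wait, then lift.

```bash
python3 -m inch '[[1,[0,0,0],0],[1,[0,0,0],0],[1,[0,0,0],0],[1,[0,0,0],0],[1,[0,0,0],0],[1,[0,0,0],0]]' 55
python3 -m inch '[[1,[0,0,-0.5],0],[1,[0,0,-1.5],0],[1,[0,0,-3],0],[1,[0,0,-3],0],[1,[0,0,-3],0]]' 55
python3 - <<'E'
from h import *
go([.5138,.050,.22],-3.2)
snap('side','s2')
E
```

```text
clock: 5.05
tool_pos: [0.5146, 0.0478, 0.1301]
eef_rot: [0.727, 0.686, 0.0, -0.0]
contact_force: [0.1, 0.6, 0.4]
opening: 0.006
clock: 5.55
tool_pos: [0.5149, 0.0479, 0.1606]
eef_rot: [0.727, 0.686, 0.001, 0.0]
contact_force: [-0.5, 0.3, -0.3]
opening: 0.004
t 5.55 pos [0.5149 0.0479 0.1606] shift [ 0.2  -0.11 -5.94] ytool -3.35 turn -0.14670033477747957 F [-0.46  0.28 -0.34] open 0.004 q [-0.28  0.64  0.16  1.96 -0.18  0.56 -0.05]
```

View pics/s2.png

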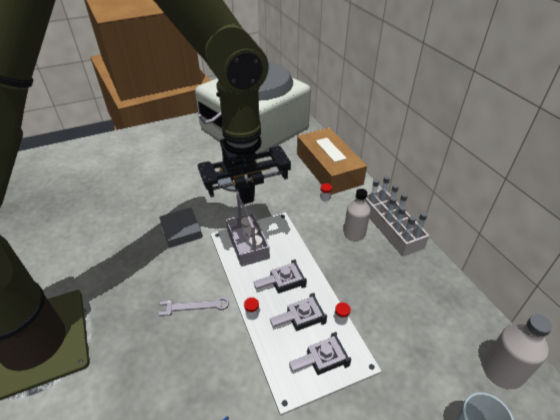

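Run:
```python
from h import *
a=cv2.imread('pics/s2.png');b=cv2.imread('pics/side0.png')
f=lambda a:cv2.resize(a[140:280,190:310],None,fx=3.3,fy=3.3,interpolation=cv2.INTER_CUBIC)
cv2.imwrite('pics/c5.png',np.hstack([f(a),f(b)]))
p=viewer.camera_params('wrist'); snap('wrist','w2'); snap('scene','sc2')
for n in [(.5115,.008,.135),(.5185,.133,.135)]: print(n,proj('wrist',n,p).round(1))
```

```text
(0.5115, 0.008, 0.135) [279.7 289. ]
(0.5185, 0.133, 0.135) [279.1  98.7]
```

View pics/c5.png

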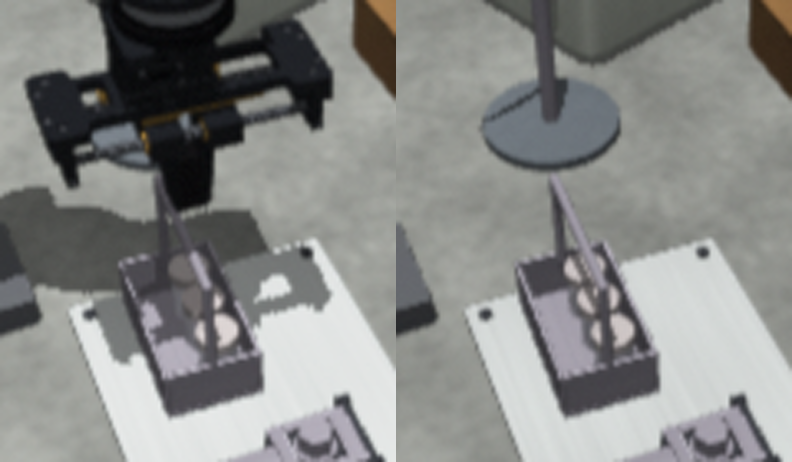

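View pics/w2.png

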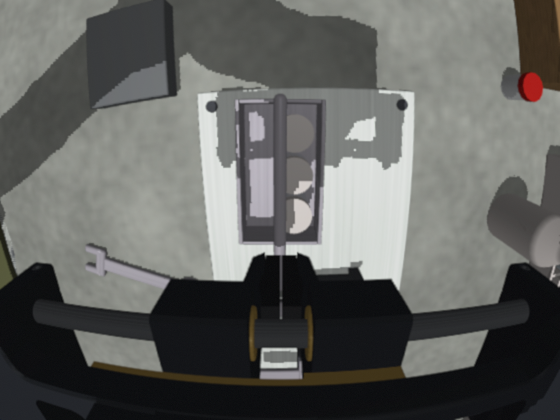

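View pics/sc2.png

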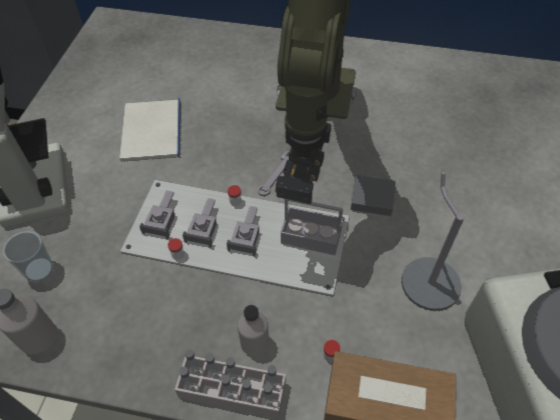

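Run:
```python
from h import *
X=np.array([.515,.048,.1466]);print(proj('side',X),proj('scene',X), proj('wrist',X,viewer.camera_params('wrist')))
print(r.tcp_to_tips)
s=r.get_state();print(s['tool_pos'],s['eef_rot'],[k for k in dir(r) if k[0]!='_'])
a=cv2.imread('pics/sc2.png')
cv2.imwrite('pics/c6.png',cv2.resize(a[140:280,250:390],None,fx=4,fy=4,interpolation=cv2.INTER_CUBIC))
```

```text
[247.82182328 212.43528886] [302.99654609 199.09917651] [282.07259707 242.49893002]
0.014
[0.5141891  0.04786125 0.1597224 ] [ 7.27462171e-01  6.86147651e-01 -3.18205998e-04 -2.98471230e-04] ['Unreachable', 'finish_job', 'get_state', 'tcp_to_tips']
```

View pics/c6.png

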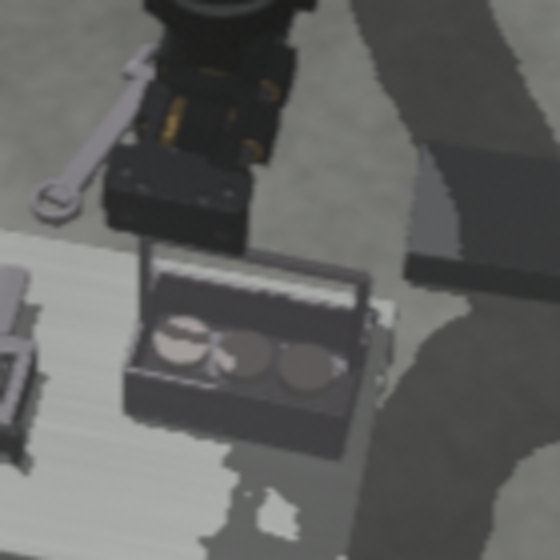

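Run:
```python
from h import *
s=r.get_state();p=viewer.camera_params('wrist')
M=p['world_to_cam'];R=Ro.from_quat(s['eef_rot']).as_matrix()
for z in (.014,0,-.005,-.02):
  for y in (0,.044):
    X=s['tool_pos']+R@np.array([0,y,z]); c=M[:3,:3]@X+M[:3,3]; print(z,y,'cam',c.round(4),proj('wrist',X,p).round(1))
C=-M[:3,:3].T@M[:3,3]; print('cam in tool',R.T@(C-s['tool_pos']), 'axis in tool', R.T@M[:3,:3].T@[0,0,-1])
a=cv2.imread('pics/w2.png')
cv2.imwrite('pics/c7.png',cv2.resize(a[220:400,150:410],None,fx=3,fy=3,interpolation=cv2.INTER_CUBIC))
```

```text
0.014 0 cam [ 1.000e-04 -1.920e-02 -1.972e-01] [280.7 242.2]
0.014 0.044 cam [ 0.0441 -0.0192 -0.1973] [351.9 241.7]
0 0 cam [ 1.000e-04 -2.340e-02 -1.839e-01] [280.8 251.8]
0 0.044 cam [ 0.0441 -0.0234 -0.184 ] [356.7 251.1]
-0.005 0 cam [ 1.000e-04 -2.490e-02 -1.791e-01] [280.8 255.6]
-0.005 0.044 cam [ 0.0441 -0.0249 -0.1792] [358.6 254.7]
-0.02 0 cam [ 1.000e-04 -2.940e-02 -1.648e-01] [280.8 268.1]
-0.02 0.044 cam [ 0.0441 -0.0294 -0.1649] [364.8 266.8]
cam in tool [ 0.07756894 -0.0003987  -0.16836069] axis in tool [-0.30044294  0.00154979  0.95379853]
```

View pics/c7.png

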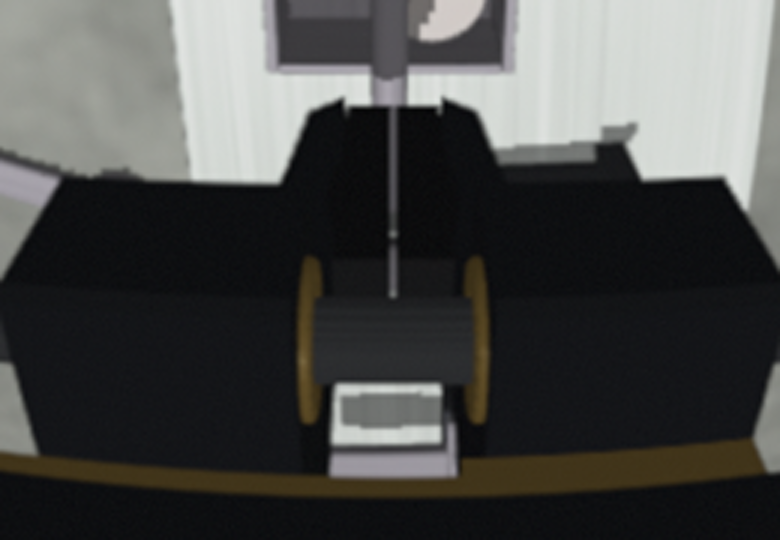

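Run:
```python
from h import *
p=viewer.camera_params('wrist')
for uv,z in [((281,243),.056),((281,243),.01),((281,101),.056),((280,95),.135),((280,250),.135),((240,243),.056),((324,243),.056)]: print(uv,z,back('wrist',uv,z,p).round(4))
for n in ['scene','side']:
  M=P[n]['world_to_cam']; print(n,-M[:3,:3].T@M[:3,3])
for z in (.1466,.16,.18,.2):
  print(z,[ (proj('side',(.515+a,.048+b,z)).round(0),proj('scene',(.515+a,.048+b,z)).round(0)) for a in(-.018,.018) for b in(-.009,.009)])
```

```text
(281, 243) 0.056 [0.5123 0.009  0.056 ]
(281, 243) 0.01 [ 0.5112 -0.0107  0.01  ]
(281, 101) 0.056 [0.5195 0.134  0.056 ]
(280, 95) 0.135 [0.5188 0.1351 0.135 ]
(280, 250) 0.135 [0.5131 0.0378 0.135 ]
(240, 243) 0.056 [0.4749 0.011  0.056 ]
(324, 243) 0.056 [0.5515 0.0065 0.056 ]
scene [1.22491644 0.15228808 1.07554347]
side [ 0.30344164 -0.61801291  0.81151448]
0.1466 [(array([242., 217.]), array([300., 192.])), (array([239., 212.]), array([309., 193.])), (array([256., 213.]), array([297., 205.])), (array([254., 208.]), array([306., 206.]))]
0.16 [(array([242., 213.]), array([301., 188.])), (array([239., 208.]), array([309., 189.])), (array([256., 209.]), array([297., 201.])), (array([253., 204.]), array([306., 202.]))]
0.18 [(array([241., 207.]), array([301., 182.])), (array([238., 202.]), array([309., 184.])), (array([256., 202.]), array([298., 195.])), (array([253., 197.]), array([306., 197.]))]
0.2 [(array([240., 200.]), array([301., 176.])), (array([238., 195.]), array([309., 177.])), (array([255., 196.]), array([298., 189.])), (array([253., 191.]), array([306., 191.]))]
```

Run:
```python
from h import *
a=cv2.imread('pics/s2.png').astype(float)
a=np.clip(a*2.0,0,255).astype(np.uint8)
cv2.imwrite('pics/c8.png',cv2.resize(a[165:245,215:285],None,fx=8,fy=7.4,interpolation=cv2.INTER_CUBIC))
```

```text
(no output)
```

View pics/c8.png

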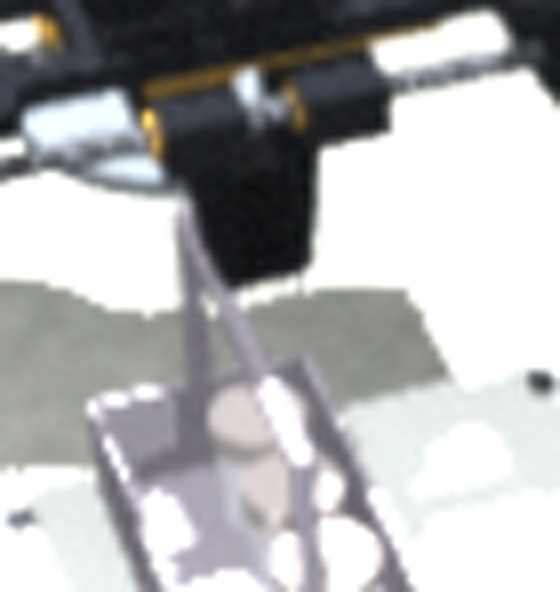

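Run:
```python
from h import *
def draw(c,src,dst):
    a=cv2.resize(cv2.imread(src),None,fx=3,fy=3,interpolation=cv2.INTER_CUBIC)
    s=r.get_state();R=Ro.from_quat(s['eef_rot']).as_matrix();T=s['tool_pos']
    def box(lo,hi,col):
        for i in range(8):
            for k in range(3):
                if not i>>k&1:
                    j=i|1<<k; f=lambda n:tuple(np.round(proj(c,T+R@np.array([(hi if n>>m&1 else lo)[m] for m in range(3)]))*3+1).astype(int).tolist())
                    cv2.line(a,f(i),f(j),col,1)
    box((-.0375,-.0935,-.12),(.0375,.0935,-.05),(0,255,255))
    box((-.009,-.0175,-.05),(.009,.0175,.014),(0,0,255))
    return a
A=draw('side','pics/s2.png','');B=draw('scene','pics/sc2.png','')
cv2.imwrite('pics/c9.png',np.hstack([A[400:800,520:920],B[360:760,740:1140]]))
```

```text
(no output)
```

View pics/c9.png

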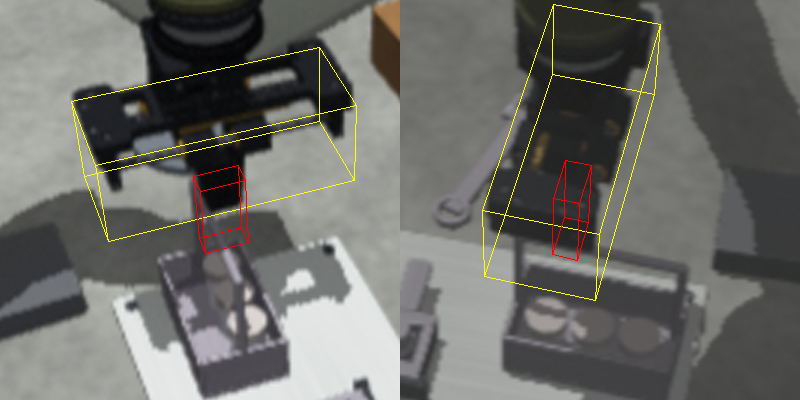

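```bash
cat > ov.py <<'E'
from h import *
def draw(c,src,off,T=None,R=None):
    a=cv2.resize(cv2.imread(src),None,fx=3,fy=3,interpolation=cv2.INTER_CUBIC)
    s=r.get_state();R=Ro.from_quat(s['eef_rot']).as_matrix();T=s['tool_pos']+R@np.array(off)
    p=viewer.camera_params(c)
    def box(lo,hi,col):
        for i in range(8):
            for k in range(3):
                if not i>>k&1:
                    j=i|1<<k; f=lambda n:tuple(np.round(proj(c,T+R@np.array([(hi if n>>m&1 else lo)[m] for m in range(3)]),p)*3+1).astype(int).tolist())
                    cv2.line(a,f(i),f(j),col,1)
    if c!='wrist': box((-.0375,-.0935,-.12),(.0375,.0935,-.05),(0,255,255))
    box((-.009,-.0175,-.03),(.009,.0175,.014),(0,0,255))
    return a
E
python3 - <<'E'
from ov import *
o=(0,0,-.037)
A=draw('side','pics/s2.png',o);B=draw('scene','pics/sc2.png',o);C=draw('wrist','pics/w2.png',o)
cv2.imwrite('pics/c10.png',np.vstack([np.hstack([A[400:700,520:920],B[360:660,740:1140]]),np.hstack([C[600:900,640:1040],C[600:900,640:1040]])]))
E
```

```text
(no output)
```

View pics/c10.png

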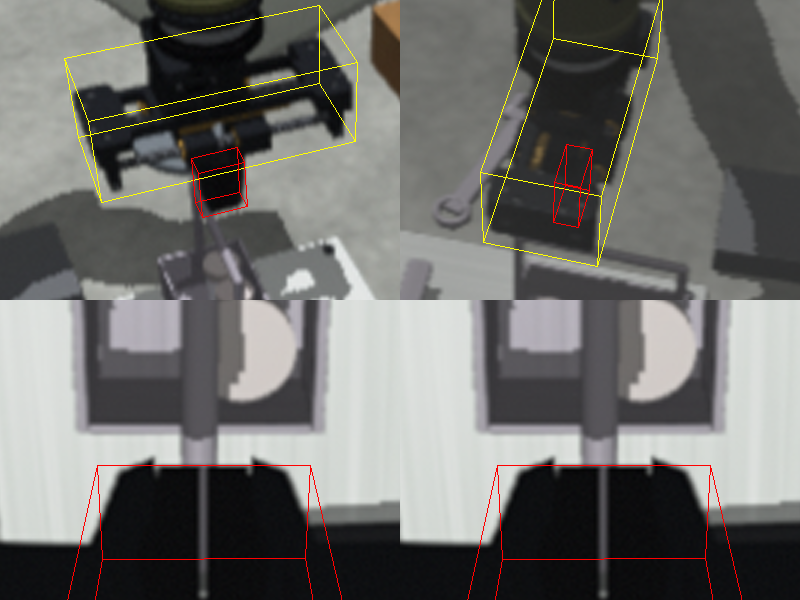

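```bash
python3 -m inch '[[0.4,[0,0,0],0],[0.4,[0,0,0],0],[0.4,[0,0,0],0],[0.4,[0,0,0],0],[0.4,[0,0,0],0],[0.4,[0,0,0],0],[0.4,[0,0,0],0],[0.4,[0,0,0],0],[0.4,[0,0,2],0],[0.4,[0,0,4],0],[0.4,[0,0,5],0],[0.4,[0,0,6],0],[0.4,[0,0,6.5],0],[0.4,[0,0,6.5],0]]' 55
python3 - <<'E'
from h import *
go([.5138,.050,.22],-3.2)
snap('side','s3'); snap('wrist','w3')
import ov
A=ov.draw('side','pics/s3.png',(0,0,-.037));C=ov.draw('wrist','pics/w3.png',(0,0,-.037))
cv2.imwrite('pics/c11.png',np.hstack([A[400:800,520:920],C[600:1000,640:1040]]))
E
```

```text
clock: 7.1
tool_pos: [0.5144, 0.0478, 0.0948]
eef_rot: [0.728, 0.686, -0.0, -0.0]
contact_force: [-0.1, 0.0, 0.1]
opening: 0.602
t 7.1 pos [0.5144 0.0478 0.0948] shift [  0.22  -0.08 -12.52] ytool -3.35 turn -0.15482987997433506 F [-0.13  0.02  0.05] open 0.602 q [-0.25  0.75  0.12  2.   -0.21  0.4  -0.03]
```

View pics/c11.png

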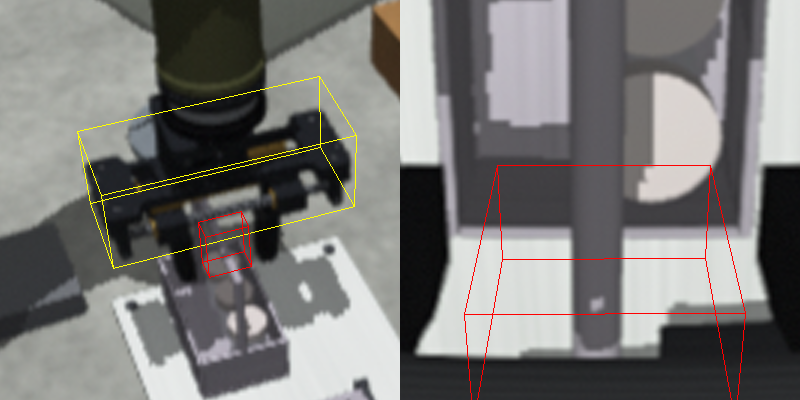

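```bash
python3 -m inch '[[1,[0,0,0],0],[1,[0,0,0],0],[1,[0,0,0],0],[1,[0,0,0],0],[1,[0,0,0],0],[1,[0,0,0],0],[1,[0,0,0],0],[1,[0,0,0],0],[1,[0,0,0],0],[1,[0,0,0],0]]' 55
```

```text
clock: 8.2
tool_pos: [0.5142, 0.0479, 0.0949]
eef_rot: [0.727, 0.686, -0.0, -0.0]
contact_force: [-0.9, 1.0, -0.9]
opening: 0.069
```

```bash
python3 -m inch '[[1,[0,0,0],0],[1,[0,0,-0.3],0],[1,[0,0,-0.8],0],[1,[0,0,-1.5],0],[1,[0,0,-2],0],[1,[0,0,-2],0],[1,[0,0,-2],0]]' 55
python3 - <<'E'
from h import *
go([.5138,.050,.22],-3.2)
s=r.get_state();print(s['moment'])
snap('side','s4'); snap('wrist','w4')
import ov
A=ov.draw('side','pics/s4.png',(0,0,-.037));C=ov.draw('wrist','pics/w4.png',(0,0,-.037))
cv2.imwrite('pics/c12.png',np.hstack([A[400:800,520:920],C[400:800,640:1040]]))
E
```

```text
clock: 8.9
tool_pos: [0.5147, 0.0479, 0.1154]
eef_rot: [0.727, 0.686, 0.0, 0.0]
contact_force: [-0.7, -0.0, -3.8]
opening: 0.064
t 8.9 pos [0.5147 0.0479 0.1154] shift [  0.21  -0.1  -10.46] ytool -3.35 turn -0.14573019690570943 F [-0.66 -0.04 -3.81] open 0.064 q [-0.26  0.71  0.13  1.99 -0.2   0.45 -0.04]
[-0.15652109  0.02199509 -0.03948392]
```

View pics/c12.png

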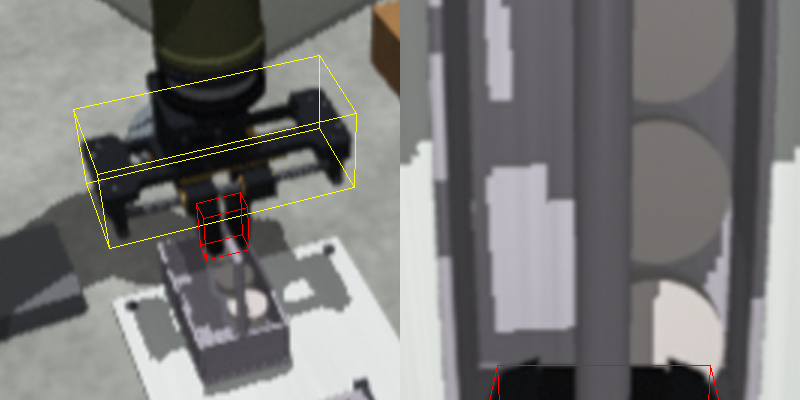

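```bash
python3 -m inch '[[1,[0,0,-2],0],[1,[0,0,-5],0],[1,[0,0,-8],0],[1,[0,0,-11],0],[1,[0,0,-13.5],0],[1,[0,0,-13.5],0],[1,[0,0,-13.5],0],[1,[0,0,-13.5],0]]' 55
python3 - <<'E'
from h import *
go([.5138,.050,.22],21.5)
s=r.get_state();print(s['moment'])
a=snap('side','s5'); b=snap('scene','sc5')
cv2.imwrite('pics/c13.png',np.hstack([cv2.resize(a[110:250,170:310],None,fx=2.8,fy=2.8,interpolation=cv2.INTER_CUBIC),cv2.resize(b[100:240,240:380],None,fx=2.8,fy=2.8,interpolation=cv2.INTER_CUBIC)])[:,:,::-1])
E
```

```text
clock: 9.8
tool_pos: [0.5132, 0.0478, 0.2485]
eef_rot: [0.727, 0.686, -0.001, -0.001]
contact_force: [-0.5, -0.5, -4.5]
opening: 0.073
t 9.8 pos [0.5132 0.0478 0.2485] shift [0.22 0.05 2.85] ytool -3.34 turn -24.841384980435798 F [-0.45 -0.51 -4.48] open 0.073 q [-0.32  0.51  0.22  1.86 -0.15  0.79 -0.08]
[-0.14183775  0.04112756  0.01148302]
```

View pics/c13.png

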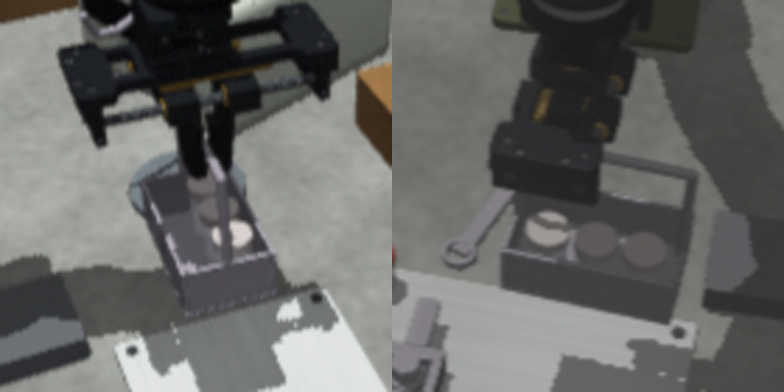

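Run:
```python
from h import *
go([.4376,.2668,.249],21.5)
```

```text
t 9.9 pos [0.5135 0.0478 0.2486] shift [21.42 -8.85 -0.03] ytool -3.35 turn -24.846289078714104 F [-1.17  0.74 -4.1 ] open 0.065 q [-0.32  0.51  0.22  1.86 -0.15  0.79 -0.08]
```

```bash
python3 -m inch '[[1,[1,-1,0],-2],[1,[4,-3,0],-6],[1,[7,-5,0],-10],[1,[10,-7,0],-14],[1,[13,-8.8,0],-18],[1,[16,-8.8,0],-21],[1,[19,-8.8,0],-24],[1,[20.8,-8.8,0],-24.8],[1,[21.4,-8.8,0],-24.8],[1,[21.4,-8.8,0],-24.8],[1,[21.4,-8.8,0],-24.8],[1,[21.4,-8.8,0],-24.8],[1,[21.4,-8.8,0],-24.8]]' 55
python3 - <<'E'
from h import *
go([.5334,.3046,.249],21.5)
p=viewer.camera_params('wrist')
a=snap('side','s6'); b=snap('scene','sc6'); snap('wrist','w6')
for n,X in dict(tip=(.492,.313,.268),post=(.586,.35,.26),seat=(.525,.326,.239)).items(): print(n,proj('wrist',X,p).round(1))
cv2.imwrite('pics/c14.png',np.hstack([cv2.resize(a[70:210,150:290],None,fx=2.8,fy=2.8,interpolation=cv2.INTER_CUBIC),cv2.resize(b[80:240,340:500],None,fx=2.45,fy=2.45,interpolation=cv2.INTER_CUBIC)])[:,:,::-1])
E
```

```text
clock: 11.2
tool_pos: [0.4394, 0.2653, 0.2502]
eef_rot: [0.564, 0.826, -0.0, 0.0]
contact_force: [-0.4, 0.5, -2.9]
opening: 0.066
t 11.2 pos [0.4394 0.2653 0.2502] shift [ 0.24 10.18  0.11] ytool 21.33 turn -0.17027009171755125 F [-0.4   0.48 -2.92] open 0.066 q [-0.7   0.5   0.1   1.86 -0.07  0.79 -0.19]
tip [409.2 219.9]
post [536.5 213.9]
seat [442.9 204.2]
```

View pics/c14.png

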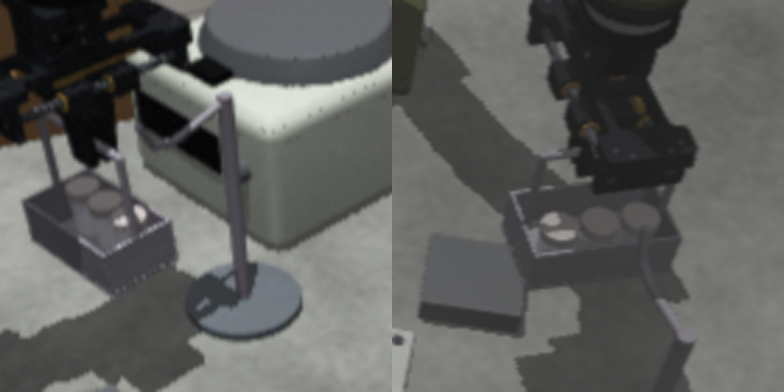

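View pics/w6.png

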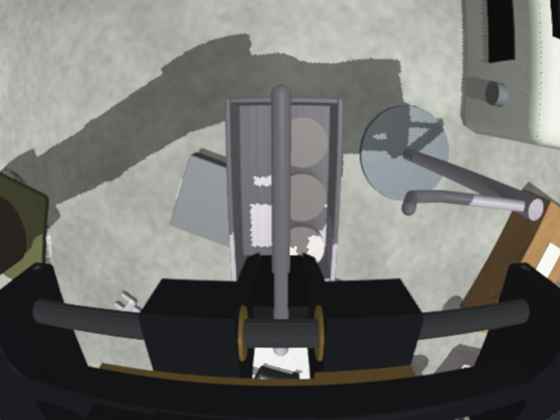

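Run:
```python
from h import *
p=viewer.camera_params('wrist');s=r.get_state();R=Ro.from_quat(s['eef_rot']).as_matrix()
def tl(X): return (R.T@(X-s['tool_pos'])*1000).round(1)
for n,uv,z in [('tip',(409,204),.268),('post',(536,208),.26),('bend',(425,199),.243),('barfar',(282,90),.289),('barnear',(281,350),.289),('rimfar',(283,99),.21),('rimfarL',(227,99),.21),('rimfarR',(342,99),.21)]:
    X=back('wrist',uv,z,p); print(n,X.round(4),'tool mm',tl(X))
for n,X in dict(tip=(.492,.313,.268),post=(.586,.35,.26),seat=(.525,.326,.239)).items(): print(n,tl(np.array(X)))
C=-p['world_to_cam'][:3,:3].T@p['world_to_cam'][:3,3];print(C)
a=cv2.imread('pics/w6.png');cv2.imwrite('pics/c15.png',cv2.resize(a[80:370,220:560],None,fx=2,fy=2))
```

```text
tip [0.4876 0.3213 0.268 ] tool mm [ 33.8  65.1 -17.8]
post [0.5829 0.3541 0.26  ] tool mm [ 29.5 165.7  -9.8]
bend [0.5089 0.3253 0.243 ] tool mm [29.7 86.4  7.2]
barfar [0.4081 0.3465 0.289 ] tool mm [ 86.2   0.2 -38.8]
barnear [0.4536 0.2296 0.289 ] tool mm [-39.2  -0.1 -38.8]
rimfar [0.4093 0.3463 0.21  ] tool mm [85.6  1.3 40.2]
rimfarL [0.376  0.3339 0.21  ] tool mm [ 86.2 -34.2  40.2]
rimfarR [0.444  0.3608 0.21  ] tool mm [86.5 38.9 40.2]
tip [ 24.4  66.1 -17.8]
post [ 24.6 167.2  -9.8]
seat [ 24.5 101.6  11.2]
[0.410458   0.33832102 0.41856102]
```

View pics/c15.png

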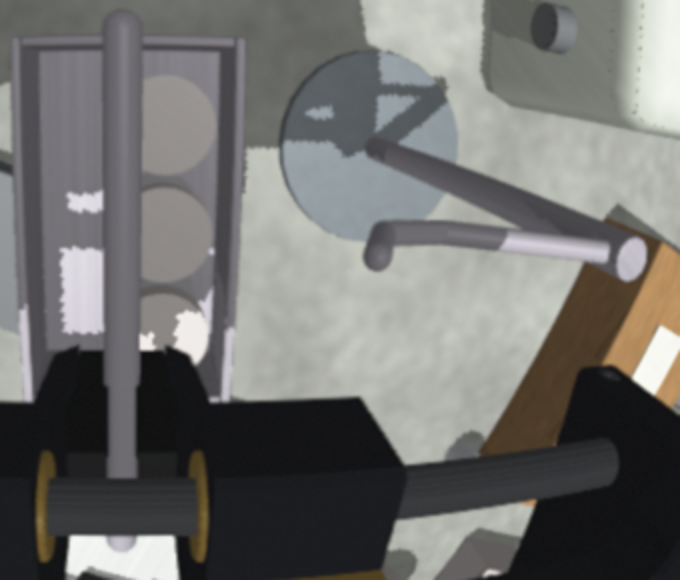

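```bash
python3 -m inch '[[1,[0.4,1,0],0],[1,[0.4,3,0],0],[1,[0.4,5,0],0],[1,[0.4,7,0],0],[1,[0.4,9,0],0],[1,[0.4,10.1,0],0],[1,[0.4,10.1,0],0],[1,[0.4,10.1,0],0],[1,[0.4,10.1,0],0]]' 55
python3 - <<'E'
from h import *
go([.5334,.3046,.249],21.5)
p=viewer.camera_params('wrist')
a=snap('side','s7'); b=snap('scene','sc7'); snap('wrist','w7')
w=cv2.imread('pics/w7.png')
A=np.hstack([cv2.resize(a[70:210,150:290],None,fx=2.8,fy=2.8,interpolation=cv2.INTER_CUBIC),cv2.resize(b[110:250,370:510],None,fx=2.8,fy=2.8,interpolation=cv2.INTER_CUBIC)])[:,:,::-1]
cv2.imwrite('pics/c16.png',A)
E
```

```text
clock: 12.25
tool_pos: [0.5309, 0.3071, 0.2499]
eef_rot: [0.563, 0.826, -0.0, -0.0]
contact_force: [0.2, -0.4, -2.9]
opening: 0.064
t 12.25 pos [0.5309 0.3071 0.2499] shift [-0.33  0.14  0.09] ytool 21.47 turn -0.03129768901700203 F [ 0.15 -0.36 -2.95] open 0.064 q [-0.66  0.63  0.1   1.57 -0.08  0.94 -0.16]
```

View pics/c16.png

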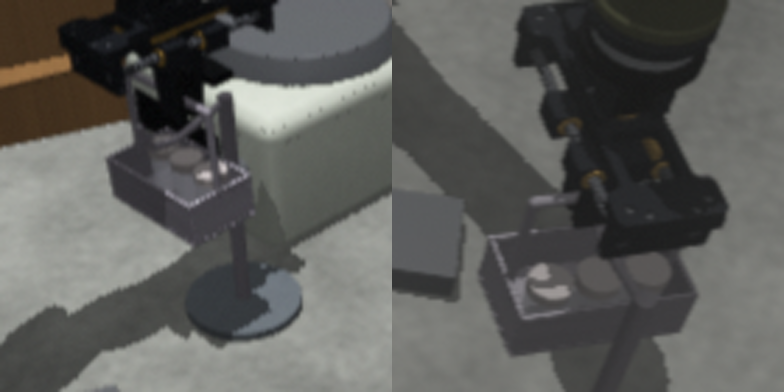

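View pics/w7.png

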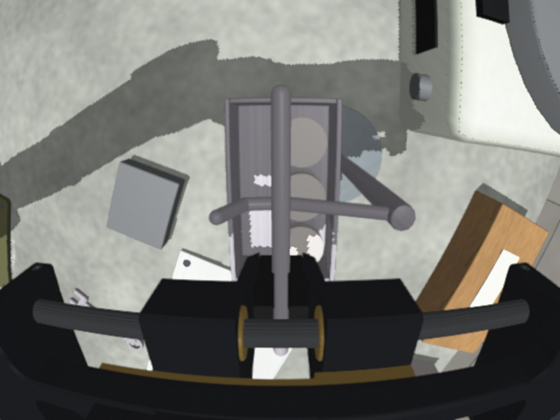

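Run:
```python
from h import *
p=viewer.camera_params('wrist');s=r.get_state();R=Ro.from_quat(s['eef_rot']).as_matrix()
def tl(X): return (R.T@(X-s['tool_pos'])*1000).round(1)
for n,uv,z in [('tip',(216,217),.268),('post',(402,215),.26),('bend',(245,205),.243),('cross',(281,206),.239),('barfar',(281,88),.29),('barnear',(281,350),.29)]:
    X=back('wrist',uv,z,p); print(n,X.round(4),'tool mm',tl(X))
a=cv2.imread('pics/w7.png');cv2.imwrite('pics/c17.png',cv2.resize(a[170:270,190:430],None,fx=3.3,fy=3.3,interpolation=cv2.INTER_CUBIC))
```

```text
tip [0.4914 0.3204 0.268 ] tool mm [ 26.9 -32.3 -17.7]
post [0.5827 0.3546 0.26  ] tool mm [25.3 65.2 -9.7]
bend [0.5029 0.3236 0.243 ] tool mm [ 25.7 -20.4   7.3]
cross [0.5225 0.3294 0.239 ] tool mm [23.9 -0.  11.3]
barfar [0.4993 0.3881 0.29  ] tool mm [ 87.   -0.2 -39.7]
barnear [0.5452 0.2715 0.29  ] tool mm [-38.3  -0.1 -39.7]
```

View pics/c17.png

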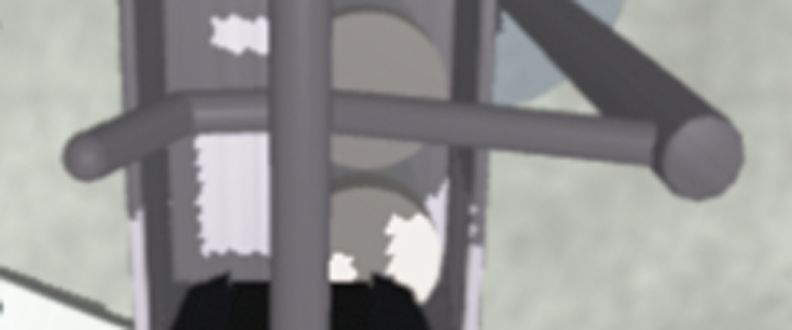

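```bash
python3 -m inch '[[1,[0,0.1,1],0],[1,[0,0.1,2],0],[1,[0,0.1,3],0],[1,[0,0.1,3.6],0],[1,[0,0.1,4.1],0],[1,[0,0.1,4.4],0],[1,[0,0.1,4.4],0],[1,[0,0.1,4.4],0]]' 55
python3 -m inch '[[1,[0,0,0.2],0],[1,[0,0,0.2],0],[1,[0,0,0.2],0]]' 55
python3 -m inch '[[1,[0,0,0.2],0],[1,[0,0,0.2],0],[1,[0,0,0.2],0]]' 55
```

```text
clock: 13.2
tool_pos: [0.533, 0.3077, 0.2064]
eef_rot: [0.563, 0.826, 0.0, 0.0]
contact_force: [1.3, 0.8, -3.2]
opening: 0.065
clock: 13.5
tool_pos: [0.5327, 0.3077, 0.2042]
eef_rot: [0.563, 0.826, 0.0, 0.0]
contact_force: [0.3, 0.3, -3.5]
opening: 0.068
clock: 13.8
tool_pos: [0.5331, 0.3078, 0.2027]
eef_rot: [0.563, 0.826, 0.001, 0.0]
contact_force: [-0.4, -0.6, 0.7]
opening: 0.066
```

```bash
python3 -m inch '[[0.9,[0,0,0],0],[0.85,[0,0,0],0],[0.8,[0,0,0],0],[0.75,[0,0,0],0],[0.7,[0,0,0],0],[0.65,[0,0,0],0],[0.65,[0,0,0],0],[0.65,[0,0,0],0]]' 20
python3 - <<'E'
from h import *
go([.5334,.3046,.249],21.5)
a=snap('side','s8'); snap('wrist','w8')
w=cv2.imread('pics/w8.png')[:,:,::-1]
A=np.hstack([cv2.resize(a[70:210,150:290],None,fx=2.8,fy=2.8,interpolation=cv2.INTER_CUBIC),cv2.resize(w[60:400,110:450],(392,392))])[:,:,::-1]
cv2.imwrite('pics/c18.png',A)
E
```

```text
clock: 14.6
tool_pos: [0.5327, 0.3076, 0.2021]
eef_rot: [0.563, 0.826, 0.0, -0.0]
contact_force: [0.0, -0.4, 0.2]
opening: 0.348
t 14.6 pos [0.5327 0.3076 0.2021] shift [-0.31 -0.05 -4.69] ytool 21.45 turn -0.05191295960369402 F [ 0.   -0.37  0.22] open 0.348 q [-0.65  0.69  0.09  1.62 -0.08  0.84 -0.15]
```

View pics/c18.png

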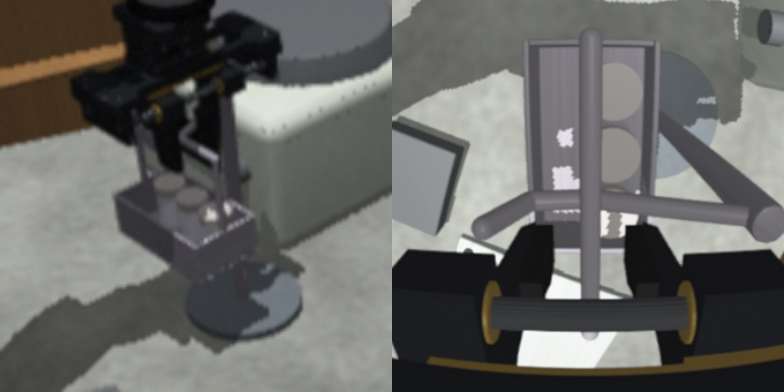

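```bash
python3 -m inch '[[0.65,[0,0,-0.5],0],[0.65,[0,0,-1.5],0],[0.65,[0,0,-3],0],[0.65,[0,0,-5],0],[0.65,[0,0,-8],0],[0.65,[0,0,-11],0],[0.65,[0,0,-13],0],[0.65,[0,0,-13],0]]' 20
python3 - <<'E'
from h import *
# target above bolt3; tool y along plate y: 88.2
go([.552,-.075,.25],88.2)
a=snap('side','s9'); b=snap('scene','sc9')
A=np.hstack([cv2.resize(a[70:210,150:290],None,fx=2.8,fy=2.8,interpolation=cv2.INTER_CUBIC),cv2.resize(b[110:250,370:510],None,fx=2.8,fy=2.8,interpolation=cv2.INTER_CUBIC)])[:,:,::-1]
cv2.imwrite('pics/c19.png',A)
E
```

```text
clock: 15.5
tool_pos: [0.5346, 0.3085, 0.3363]
eef_rot: [0.563, 0.826, 0.004, 0.002]
contact_force: [-1.1, 0.5, 0.0]
opening: 0.349
t 15.5 pos [0.5346 0.3085 0.3363] shift [-36.35 -12.46   8.48] ytool 21.43 turn -66.7709873593309 F [-1.05  0.46  0.02] open 0.349 q [-0.66  0.56  0.12  1.43 -0.07  1.14 -0.16]
```

View pics/c19.png

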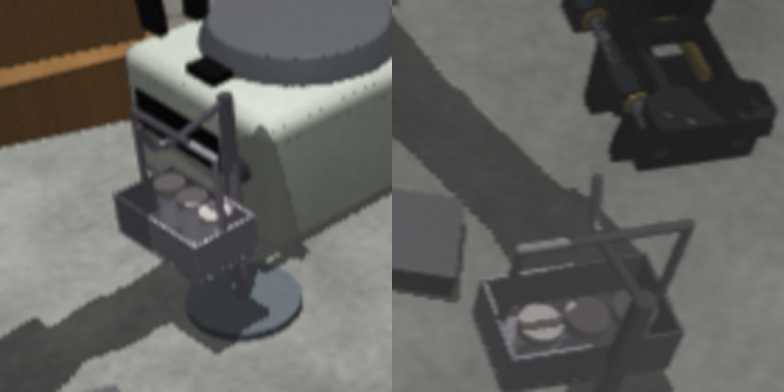

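Run:
```python
from h import *
go([.52,-.18,.22],88.2)
```

```text
t 15.6 pos [0.5327 0.3076 0.3325] shift [-44.92 -19.02  11.22] ytool 21.45 turn -66.74855159483192 F [ 0.38  0.27 -0.94] open 0.352 q [-0.66  0.56  0.12  1.44 -0.07  1.14 -0.16]
```

```bash
python3 -m inch '[[1,[-5,-2.1,0],0],[1,[-10,-4.2,0],-8],[1,[-45,-19,0],-66.7],[1,[-45,-19,0],-66.7],[1,[-45,-19,0],-66.7],[1,[-45,-19,0],-66.7],[1,[-45,-19,11],-66.7],[1,[-45,-19,11],-66.7],[1,[-45,-19,11],-66.7],[1,[-45,-19,11],-66.7],[1,[-45,-19,11],-66.7],[1,[-45,-19,11],-66.7],[1,[-45,-19,11],-66.7],[1,[-45,-19,11],-66.7],[1,[-45,-19,11],-66.7]]' 20
python3 - <<'E'
from h import *
go([.55,-.18,.22],88.2)
p=viewer.camera_params('wrist'); snap('wrist','w9')
for y,x in [(-.285,.5475),(-.18,.551),(-.075,.554)]: print(proj('wrist',(x,y,.056),p).round(1))
for y,x in [(-.282,.489),(-.178,.493),(-.073,.496)]: print(proj('wrist',(x,y,.041),p).round(1))
a=cv2.imread('pics/w9.png'); cv2.imwrite('pics/c20.png',a[:,:,:])
E
```

```text
clock: 17.1
tool_pos: [0.5214, -0.1784, 0.223]
eef_rot: [0.014, 1.0, 0.0, 0.001]
contact_force: [-0.3, 0.4, 0.1]
opening: 0.006
t 17.1 pos [ 0.5214 -0.1784  0.223 ] shift [-2.86 -0.08  0.3 ] ytool 88.35 turn 0.1500148491701907 F [-0.34  0.36  0.05] open 0.006 q [ 0.35  0.58 -0.16  1.78  0.12  0.79  1.67]
[185.8 211.4]
[280.  211.9]
[374.3 211.9]
[186.8 157.2]
[280.3 156.6]
[374.6 158.2]
```

View pics/w9.png

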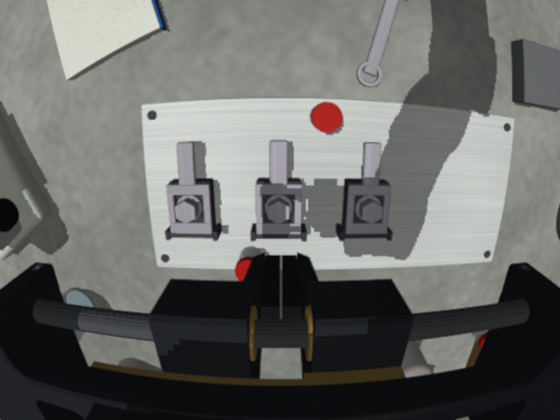

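```bash
python3 -m inch '[[1,[-2.7,-0.3,5],0.1],[1,[-2.7,-0.3,9],0.1],[1,[-2.7,-0.3,13],0.1],[1,[-2.7,-0.3,14.5],0.1],[1,[-2.7,-0.3,14.8],0.1],[1,[-2.7,-0.3,14.8],0.1]]' 20
python3 -m inch '[[1,[0,0,0.5],0],[1,[0,0,1],0],[1,[0,0,1],0]]'
python3 -m inch '[[1,[0,0,0.5],0],[1,[0,0,1],0],[1,[0,0,1.5],0],[1,[0,0,1.5],0]]'
python3 - <<'E'
from h import *
go([.55,-.18,.22],88.2)
a=snap('side','s10')
cv2.imwrite('pics/c21.png',cv2.resize(a[230:380,230:380],None,fx=4,fy=4,interpolation=cv2.INTER_CUBIC)[:,:,::-1])
E
```

```text
clock: 17.75
tool_pos: [0.5479, -0.1839, 0.0745]
eef_rot: [0.017, 1.0, 0.0, 0.0]
contact_force: [-0.1, -0.0, -0.2]
opening: 0.003
clock: 18.05
tool_pos: [0.5474, -0.1845, 0.0643]
eef_rot: [0.017, 1.0, -0.0, 0.0]
contact_force: [-0.5, -1.0, -1.3]
opening: 0.008
clock: 18.45
tool_pos: [0.5467, -0.1843, 0.0482]
eef_rot: [0.017, 1.0, 0.0, -0.001]
contact_force: [-0.7, 0.0, 0.4]
opening: 0.002
t 18.45 pos [ 0.5467 -0.1843  0.0482] shift [ -0.29   0.45 -17.18] ytool 88.05 turn -0.14758362136947767 F [-0.65  0.    0.35] open 0.002 q [ 0.31  0.87 -0.1   1.83  0.18  0.45  1.61]
```

View pics/c21.png

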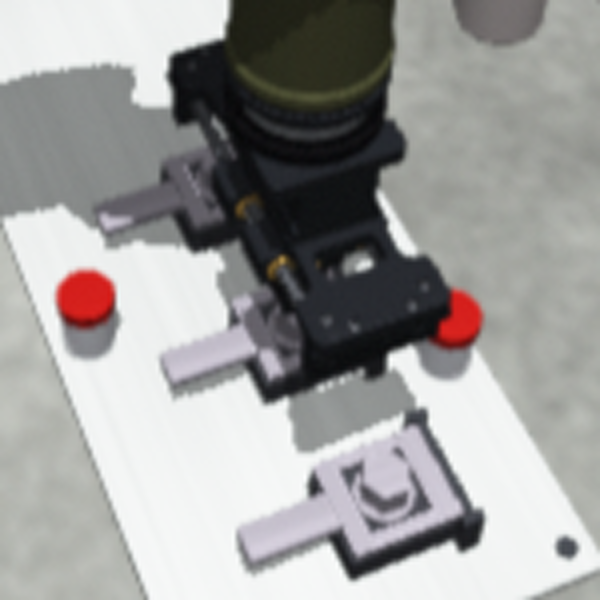

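```bash
python3 -m inch '[[1,[0,0,0.4],0],[1,[0,0,0.8],0],[1,[0,0,0.8],0]]'
python3 -m inch '[[1,[0,0,0.2],0],[1,[0,0,0.4],0],[1,[0,0,0.4],0]]'
python3 -m inch '[[1,[0,0,0.2],0],[1,[0,0,0.2],0]]'
python3 -m inch '[[1,[0,0,0.2],0],[1,[0,0,0.2],0]]'
```

```text
clock: 18.8
tool_pos: [0.5469, -0.1844, 0.0405]
eef_rot: [0.017, 1.0, 0.0, -0.0]
contact_force: [-0.5, -0.5, 1.2]
opening: 0.0
clock: 19.1
tool_pos: [0.5472, -0.1845, 0.0369]
eef_rot: [0.017, 1.0, 0.0, -0.0]
contact_force: [-0.3, 0.5, -0.1]
opening: 0.007
clock: 19.3
tool_pos: [0.5472, -0.1845, 0.0349]
eef_rot: [0.017, 1.0, 0.0, -0.0]
contact_force: [-0.4, -0.1, -0.2]
opening: 0.007
clock: 19.5
tool_pos: [0.5474, -0.1845, 0.033]
eef_rot: [0.017, 1.0, 0.0, 0.0]
contact_force: [-0.6, 0.7, 0.1]
opening: -0.0
```

```bash
for i in 1 2 3 4; do python3 -m inch '[[1,[0,0,0.1],0],[1,[0,0,0.1],0]]' | egrep 'tool_pos|force'; done
```

```text
tool_pos: [0.5474, -0.1846, 0.0329]
contact_force: [-1.1, 0.7, 7.6]
tool_pos: [0.5474, -0.1846, 0.0329]
contact_force: [-3.6, 1.9, 16.3]
tool_pos: [0.5474, -0.1846, 0.0328]
contact_force: [-6.3, 1.9, 24.1]
tool_pos: [0.5474, -0.1846, 0.0328]
contact_force: [-6.8, 1.9, 31.2]
```

```bash
python3 -m inch '[[1,[0,0,-1],0],[1,[0,0,-2.4],0],[1,[0,3,-2.4],0],[1,[0,7,-2.4],0],[1,[0,10.6,-2.4],0],[1,[0,10.6,-2.4],0],[1,[0,10.6,-1.4],0],[1,[0,10.6,-1],0],[1,[0,10.6,-0.8],0],[1,[0,10.6,-0.8],0]]'
python3 - <<'E'
from h import *
go([.551,-.078,.034],88.2)
E
```

```text
clock: 21.3
tool_pos: [0.5504, -0.08, 0.0365]
eef_rot: [0.018, 1.0, -0.0, -0.001]
contact_force: [-0.6, 0.3, 1.4]
opening: 0.003
t 21.3 pos [ 0.5504 -0.08    0.0365] shift [-0.05  0.2   0.25] ytool 87.93 turn -0.2698632257152269 F [-0.6   0.32  1.35] open 0.003 q [ 0.1   0.87 -0.07  1.9   0.14  0.37  1.46]
```

```bash
python3 -m inch '[[1,[0,0,0.2],0],[1,[0,0,0.3],0],[1,[0,0,0.4],0],[1,[0,0,0.4],0]]' | egrep 'tool_pos|force'; python3 -m inch '[[1,[0,0,0.1],0],[1,[0,0,0.1],0]]' | egrep 'tool_pos|force'
```

```text
tool_pos: [0.5509, -0.0786, 0.033]
contact_force: [-0.3, 0.2, 0.1]
tool_pos: [0.551, -0.0786, 0.0329]
contact_force: [-1.1, 0.2, 6.2]
```

```bash
python3 -m inch '[[1,[0,0,-1],0],[1,[0,0,-2.2],0],[1,[0,-3,-2.2],0],[1,[0,-7,-2.2],0],[1,[0,-11,-2.2],0],[1,[0,-15,-2.2],0],[1,[0,-19,-2.2],0],[1,[0,-21,-2.2],0],[1,[0,-21,-2.2],0],[1,[0,-21,-1.2],0],[1,[0,-21,-0.6],0],[1,[0,-21,-0.6],0]]'
python3 - <<'E'
from h import *
go([.5445,-.285,.034],88.2)
E
```

```text
clock: 23.1
tool_pos: [0.5434, -0.2857, 0.0369]
eef_rot: [0.016, 1.0, 0.001, -0.001]
contact_force: [-0.5, 0.7, -0.4]
opening: 0.006
t 23.1 pos [ 0.5434 -0.2857  0.0369] shift [-0.11  0.07  0.29] ytool 88.22 turn 0.017915436491776404 F [-0.46  0.66 -0.39] open 0.006 q [ 0.49  0.92 -0.14  1.72  0.22  0.52  1.75]
```

```bash
python3 -m inch '[[1,[0,0,0.2],0],[1,[0,0,0.3],0],[1,[0,0,0.4],0],[1,[0,0,0.4],0]]' | egrep 'tool_pos|force'; python3 -m inch '[[1,[0,0,0.1],0],[1,[0,0,0.1],0]]' | egrep 'tool_pos|force';python3 -m inch '[[1,[0,0,0.1],0],[1,[0,0,0.1],0]]' | egrep 'tool_pos|force'; python3 -m inch '[[1,[0,0,0.1],0],[1,[0,0,0.1],0]]' | egrep 'tool_pos|force'
```

```text
tool_pos: [0.5438, -0.2884, 0.0341]
contact_force: [0.7, -0.1, -0.5]
tool_pos: [0.5437, -0.2885, 0.0331]
contact_force: [-0.3, 0.5, -0.1]
tool_pos: [0.5438, -0.2885, 0.0321]
contact_force: [0.9, -0.1, 1.4]
tool_pos: [0.5438, -0.2886, 0.0311]
contact_force: [0.1, 0.4, 1.6]
```

```bash
python3 -m inch '[[1,[0,0,0.2],0],[1,[0,0,0.2],0]]' | egrep 'tool_pos|force'; python3 -m inch '[[1,[0,0,-1],0],[1,[0,0,-3],0],[1,[0,0,-5],0],[1,[3,0.3,-7],0],[0.5,[6.2,0.5,-7],0],[0.5,[6.2,0.5,-7],0],[0.5,[6.2,0.5,-7],0],[0.5,[6.2,0.5,-7],0]]'
python3 - <<'E'
from h import *
p=viewer.camera_params('wrist')
go([.489,-.282,.0],88.2)
snap('wrist','w10');a=snap('side','s11')
for X in [(.489,-.282,.041),(.474,-.282,.041),(.585,-.286,.037)]: print(proj('wrist',X,p).round(1))
E
```

```text
tool_pos: [0.5438, -0.2885, 0.029]
contact_force: [1.0, -0.3, 1.5]
clock: 25.1
tool_pos: [0.4834, -0.2814, 0.0994]
eef_rot: [0.017, 1.0, -0.0, 0.001]
contact_force: [0.4, 0.0, -0.1]
opening: 0.342
t 25.1 pos [ 0.4834 -0.2814  0.0994] shift [-0.54 -0.04  9.94] ytool 88.08 turn -0.12396457022182972 F [ 0.41  0.   -0.05] open 0.342 q [ 0.54  0.77 -0.16  1.87  0.22  0.52  1.77]
[280.3 226.1]
[279.7 206.8]
[279.4 326.1]
```

View pics/w10.png

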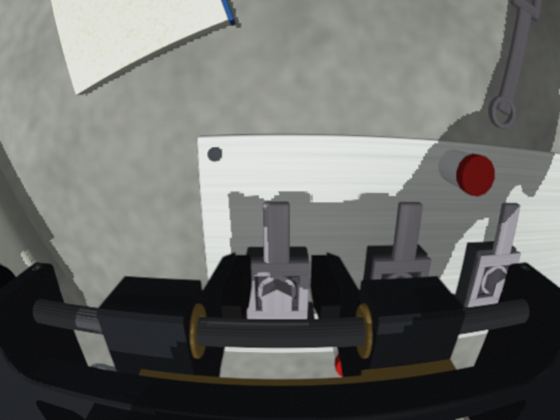

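```bash
python3 -m inch '[[0.5,[-0.35,-0.3,0],-0.1],[0.5,[-0.35,-0.3,3],-0.1],[0.5,[-0.35,-0.3,6],-0.1],[0.5,[-0.35,-0.3,8],-0.1],[0.5,[-0.35,-0.3,8],-0.1]]'
python3 - <<'E'
from h import *
p=viewer.camera_params('wrist')
go([.487,-.2845,-.003],88.2)
snap('wrist','w11')
a=cv2.imread('pics/w11.png');cv2.imwrite('pics/c22.png',cv2.resize(a[150:350,150:410],None,fx=3,fy=3))
E
```

```text
clock: 25.7
tool_pos: [0.4843, -0.2836, 0.0165]
eef_rot: [0.016, 1.0, 0.001, -0.002]
contact_force: [0.6, -0.7, 1.2]
opening: 0.496
t 25.7 pos [ 0.4843 -0.2836  0.0165] shift [-0.28 -0.08  1.95] ytool 88.18 turn -0.016220912160832768 F [ 0.61 -0.7   1.24] open 0.496 q [ 0.51  0.91 -0.11  1.88  0.25  0.36  1.75]
```

View pics/c22.png

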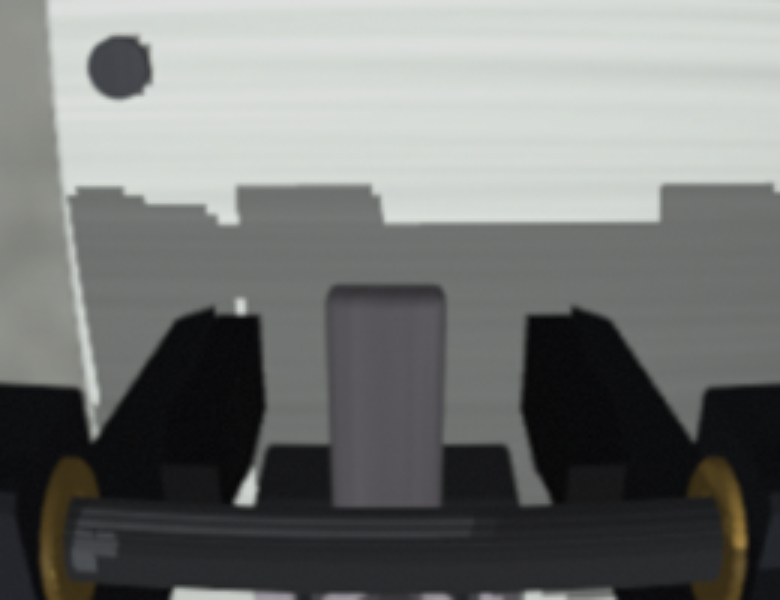

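```bash
python3 -m inch '[[0.5,[-0.2,0,1],0],[0.5,[-0.2,0,1.7],0],[0.5,[-0.2,0,2],0],[0.5,[-0.2,0,2],0],[1,[-0.2,0,2],0],[1,[-0.2,0,2],0],[1,[-0.2,0,2],0],[1,[-0.2,0,2],0],[1,[-0.2,0,2],0],[1,[-0.2,0,2],0],[1,[-0.2,0,2],0],[1,[-0.2,0,2],0]]' 15
python3 - <<'E'
from h import *
p=viewer.camera_params('wrist')
go([.487,-.2845,-.003],88.2)
snap('wrist','w12')
a=cv2.imread('pics/w12.png');cv2.imwrite('pics/c23.png',cv2.resize(a[150:350,150:410],None,fx=3,fy=3))
E
```

```text
clock: 26.95
tool_pos: [0.4875, -0.2849, -0.0007]
eef_rot: [0.016, 1.0, -0.0, 0.0]
contact_force: [-0.1, -1.2, 2.2]
opening: 0.224
t 26.95 pos [ 0.4875 -0.2849 -0.0007] shift [0.05 0.04 0.23] ytool 88.14 turn -0.0631988553741678 F [-0.12 -1.23  2.23] open 0.224 q [ 0.51  0.94 -0.1   1.88  0.26  0.33  1.74]
```

View pics/c23.png

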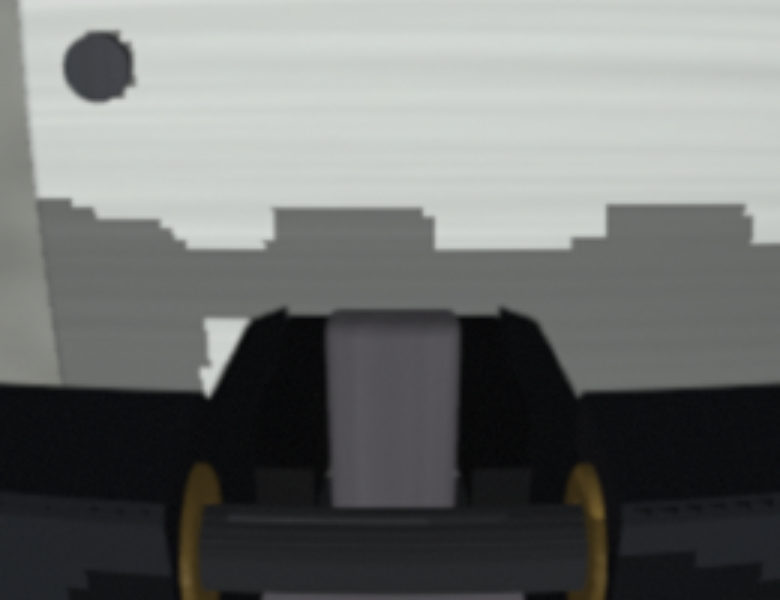

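```bash
python3 -m inch '[[1,[0,0,-0.4],0],[1,[-0.05,0,-0.9],0],[1,[-0.15,0,-1.65],0],[1,[-0.35,0,-2.5],0],[1,[-0.6,0,-3.3],0],[1,[-0.9,0,-4.05],0],[1,[-1.3,0,-4.8],0],[1,[-1.3,0,-4.8],0],[1,[-1.3,0,-4.8],0]]' 15
python3 - <<'E'
from h import *
go([.487,-.2845,-.003],88.2)
a=snap('side','s12')
cv2.imwrite('pics/c24.png',cv2.resize(a[230:410,230:410],None,fx=3.3,fy=3.3,interpolation=cv2.INTER_CUBIC)[:,:,::-1])
E
```

```text
clock: 27.9
tool_pos: [0.5001, -0.2852, 0.0473]
eef_rot: [0.016, 1.0, -0.0, -0.0]
contact_force: [-1.0, -3.9, -0.2]
opening: 0.225
t 27.9 pos [ 0.5001 -0.2852  0.0473] shift [1.31 0.03 5.03] ytool 88.14 turn -0.0618587090416014 F [-0.97 -3.92 -0.19] open 0.225 q [ 0.51  0.87 -0.13  1.84  0.24  0.45  1.75]
```

View pics/c24.png

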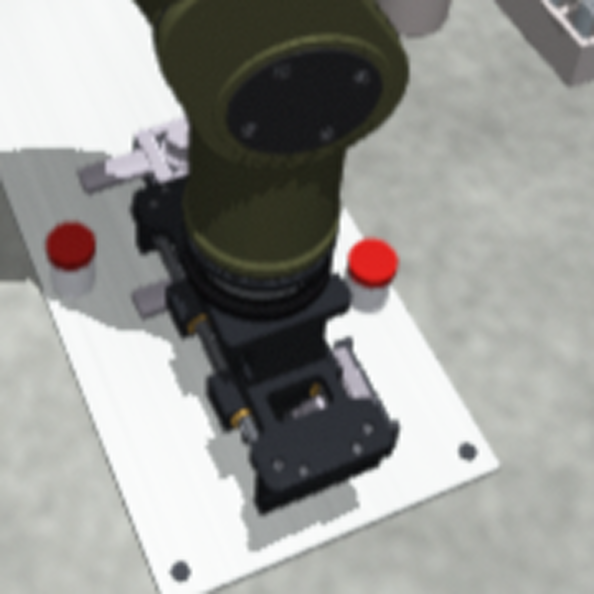

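```bash
python3 -m inch '[[1,[-0.45,0,-0.7],0],[1,[-0.95,0,-1.35],0],[1,[-1.5,0,-2],0],[1,[-2.15,0,-2.55],0],[1,[-2.8,0,-3.05],0],[1,[-3.5,0,-3.5],0],[1,[-4.0,0,-3.75],0],[1,[-4.5,0,-4],0],[1,[-4.5,0,-4],0],[1,[-4.5,0,-4],0],[1,[-4.5,0,-4],0]]' 15
python3 - <<'E'
from h import *
go([.487,-.2845,-.003],88.2)
a=snap('side','s13');b=snap('scene','sc13');snap('wrist','w13')
A=np.hstack([cv2.resize(a[230:390,230:390],None,fx=2.4,fy=2.4,interpolation=cv2.INTER_CUBIC),cv2.resize(b[150:310,110:270],None,fx=2.4,fy=2.4,interpolation=cv2.INTER_CUBIC)])[:,:,::-1]
cv2.imwrite('pics/c25.png',A)
E
```

```text
clock: 29.05
tool_pos: [0.5458, -0.2866, 0.0873]
eef_rot: [0.016, 1.0, -0.0, 0.0]
contact_force: [-0.9, -5.2, -0.7]
opening: 0.225
t 29.05 pos [ 0.5458 -0.2866  0.0873] shift [5.89 0.03 9.03] ytool 88.15 turn -0.05046369830888864 F [-0.91 -5.2  -0.75] open 0.225 q [ 0.5   0.84 -0.16  1.7   0.2   0.62  1.76]
```

View pics/c25.png

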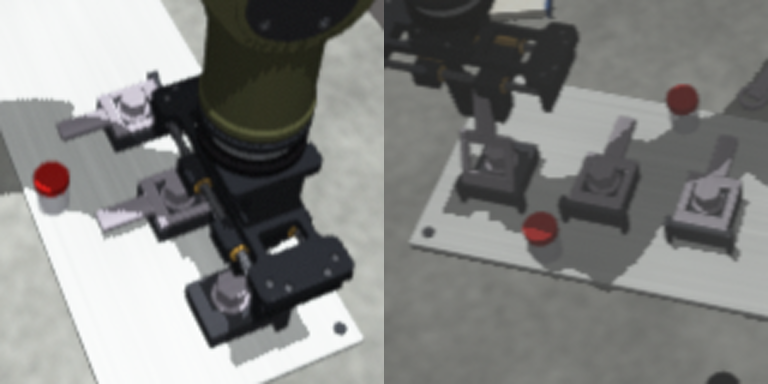

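View pics/w13.png

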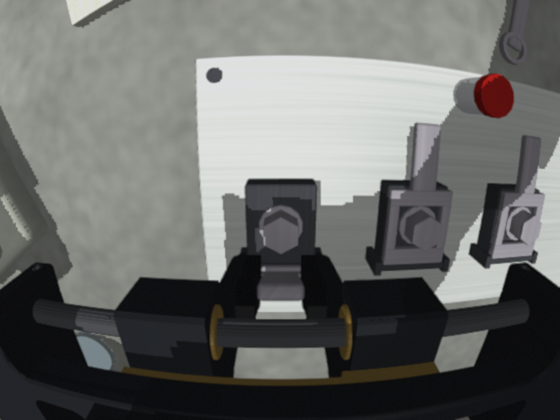

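```bash
python3 -m inch '[[1,[0,0,0],0],[1,[0,0,0],0],[1,[0,0,0],0],[1,[0,0,0],0],[1,[0,0,0],0]]' 20
python3 - <<'E'
from h import *
a=snap('side','s14');b=snap('scene','sc14')
A=np.hstack([cv2.resize(a[60:400,150:400],(400,544)),cv2.resize(b[120:380,110:480],(400,281+263))])[:,:,::-1]
cv2.imwrite('pics/c26.png',A)
E
```

```text
clock: 29.7
tool_pos: [0.5456, -0.2866, 0.0872]
eef_rot: [0.016, 1.0, -0.0, 0.0]
contact_force: [-0.4, -5.0, -0.2]
opening: 0.228
```

View pics/c26.png

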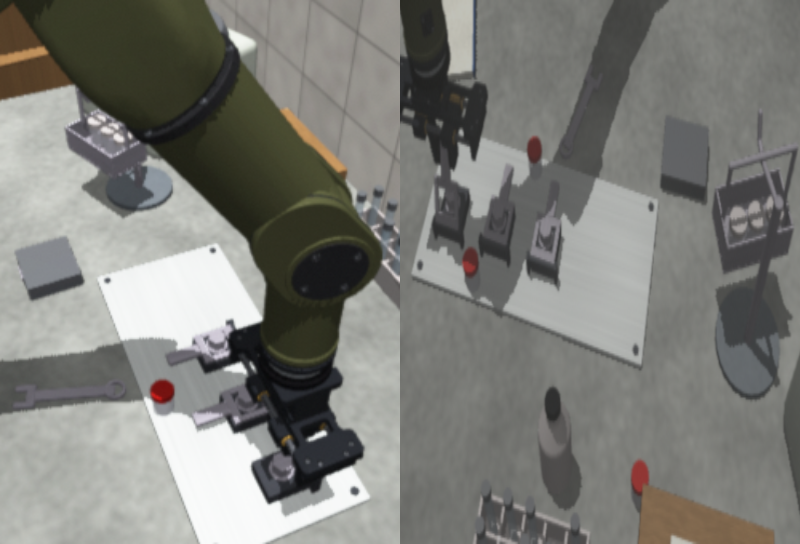

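View pics/sc14.png

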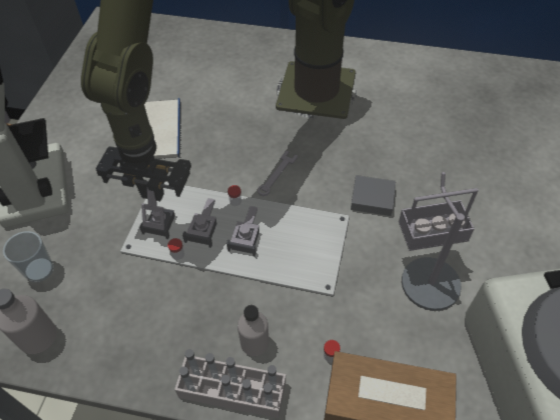

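The scene picture shows the basket hanging on the hook at (438,220). The bolt 1 cover is up at (150,205), the other two covers are shut, and the bystanders are where they were.

Run:
```python
from plant import r
print(r.finish_job())
```

```text
the job is handed in; nothing more can be done
None
```

I handed the job in at about 30 s. The basket hangs by its handle on the hook, and the arm is holding the right-hand bolt's cover (bolt 1) open at about 66°.

- **Basket:** it hung level and stayed put in the pictures taken right after release and just before hand-in.
- **Loose bolt:** bolt 1 gave about 4 mm under about 1.5 N. Bolts 2 and 3 did not move at all, bolt 3 under about 6 N.
- **Cover:** the 66° is worked out from how far the gripper travelled (88 mm up, 58 mm forward), not read from a sensor. The tongue was still gripped at its 20 mm width, and the pose did not change over half a second of holding still.
- **Other things:** the last pictures show the other two covers shut, and the pots, bottle, slide box and wrench appear unmoved.

**What did not go as expected**
- **Height reading:** the reported tool height is about 37 mm lower than where the fingertips really are. My first grasp closed on nothing above the handle because of this. I found the offset in the pictures, and it matched where the fingertips met the bolt heads.
- **Press on bolt 2:** I kept pressing longer than a light tap needed, up to about 31 N at the fingertips.
- **Sideways force:** about 5 N remained on the gripper at the end, from gripping the tongue slightly off centre.
- **Hook position:** the cameras disagreed on it by a few millimetres. The basket still seated at the expected height.

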